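# Load a filter slider into the ratchet forceps of a third-hand stand

### The arm

A 7-joint arm with a two-finger parallel gripper is mounted at the origin on the work surface. World frame = base frame: x ahead of the robot, y to its left, z up, the work surface at z = 0. Lengths are in m, angles in rad, forces in N, time in s.
With the tool pointing down it reaches from about 0.35 to 0.775 m from the base axis. Payload 3.1 kg.
Tool frame: the origin (TCP) lies at the very end of the fingers, on their centre line; the grasp point (between the pads) lies 19 mm behind it; z points along the fingers, y is the direction in which the jaws open and shut (so a half turn about z gives the same grasp; the last joint's range is limited). The gripper opens to 85 mm and grips with 20 to 120 N. Pads are 22 mm wide; open, the fingers measure 114 mm over their backs; the gripper's body (76 mm by 85 mm) begins 54 mm behind the grasp point. The pads swing forward as they close: fully open they stand 13 mm farther back than shut.
Start: joints at [1.15, 0.311, 0.014, 1.512, -0.004, 1.319, -0.027], TCP at [0.203, -0.511, 0.231] pointing down, gripper open.
Joint ranges: [-2.7, 2.7], [-0.3, 1.91], [-1.27, 1.3], [0.12, 2.57], [-1.44, 4.58], [0.2, 2.03], [-3.05, 3.05]. Speed limits (rad/s): [2.79, 2.79, 3.14, 3.14, 3.14, 3.14, 3.14].

### API

Orientations are given as a 3x3 rotation matrix whose columns are the frame's x, y, z axes.
In Python, from cell import env gives the robot as it stands.
- The arm moves only by the tool apply_moves, never from a script. Its argument "deltas" is a list of rows, each a list of 3 entries, a list of its own where there are three numbers: the shift along the tool's x, y, z normalised to -1 to 1, where 1 is 0.05 m, then the turn, a rotation vector about the tool's x, y, z normalised to -1 to 1, where 1 is 360 degrees, then the opening, from 0 (shut) to 1 (fully open). In form: [[[x, y, z], [rx, ry, rz], jaw], ...]. A call has 1 to 10 rows; each row shifts and turns the commanded pose from where the row before left it, along the tool's axes as they then stand; what a row does not reach is not made up. A row lasts 1/10 s, in which the tool goes at most 50 mm and 8.59 degrees, less where a joint would pass 70% of its speed; a pose out of reach is approached as far as the arm can. A call with a number of a shift or a turn outside -1 to 1 is refused whole. A call with a gripper value outside its range is refused whole. The fingers move at their own pace and stop on an object; the grip force is fixed at half the most. Time passes only in rows, so rows that do not move let the fingers close. It gives the time, the measured TCP pose, the force and the opening at its end, in the units of the state.
- env.state(): the state, without advancing time (a new reading comes with each control period).
- env.camera(name): name is "scene" or "top" or "wrist"; returns the picture (400x640x3 uint8, red, green, blue); there is no depth.
- env.camera_model(name): a dict with "intrinsics" (3x3 intrinsics, pixels), "R" (3x3) and "t" (3): a world point X has camera coordinates R X + t. Camera axes: x right, y down, z forward; pixel columns grow to the right and rows downward; lengths in m; the calibration is good to about 2 mm. The wrist camera is an equidistant fisheye: a pixel r from the principal point sees the ray r / f radians off the axis. A picture is of the moment at which its call begins: read the wrist's pose just before it. camera_model takes no time and is no camera call; for the wrist camera it gives the pose at the moment of the call.
- env.close_job(): hands the job in, once; it reports no verdict.
Trained networks look in the newest picture that a camera, given by its name, has taken for a name from the list of things; names that differ only in an ending like _2 or _b are one class to them, and where a whole thing is asked for, a point or a joint stands for the part that bears it (a point fixed in the world has none). Each returns a list of dicts, best first, with "conf" (0 to 1); they miss things now and then, are a little off and sometimes report something else, mostly with a low value. They report only what shows in the picture. A call takes as long as a camera call. They do not tell look-alikes from the thing itself.
- env.find_in(camera, thing): "extent" ([centre column, centre row, width, height] in pixels, round what is visible of it).
- env.place_of(camera, thing): "pixel" ([column, row] in pixels: a listed point, or the origin of a listed thing).
The state is a dict: "time": time; "joint_pos": joint angles; "dq": joint speeds; "joint_torque": joint torques, N m; "ee_pos": TCP position; "tool_rot": TCP orientation; "contact_force": force on the tool from outside, world axes, zero at the start; "torque": the same for the moment, N m; "gripper_width": finger opening in m.
Only numpy, scipy, OpenCV 4.12 (cv2) and the standard library are available. Lean on these libraries where they do the work, as an engineer would, in place of code of your own. Each camera call takes 0.05 s, during which the arm holds its last target.

### The job

Clamp the one-window filter slider in the stand's ring-handled forceps so that it can be cleaned: first unlock the parked forceps by pressing the free ring, the one nearer the robot, sideways out of its ratchet (downwards here) so that the jaws spring open. Then take the one-window slider from the leaning rack and set it down, without dropping it, upright on its long edge on the stand's base with its plain end (the one without the knob) well between the jaws. Finally close the rings until the ratchet catches and holds the slider by itself, and leave the other slider, the bottle and the tissue box where they are.

Things in the scene. Friction and masses are not known exactly. Their poses are not given: they have to be found in the camera images.
- stand: Fixed stand: grey base plate, local x -55..55, y -100..120 mm, top at z 10. A post (x 8..24, y -56..-36, up to z 45) holds steel ring-handled ratchet forceps level, mid-plane at z 38. Origin: on the bench below their pivot. +y: where the jaws point; rings towards -y; x: direction of closing, -x nearer the robot; z up.
- fixed_jaw: Held half of the forceps, does not move. Origin at the pivot, axes as the stand's. Its jaw is the one nearer the robot: a straight rubber-sleeved bar from y 16 to 62 mm, 9 mm high, gripping face at x = -3.25 mm. Its shank crosses to the far side (+x), where its ring is.
- moving_jaw: Jaw of the free half, far side (+x), rubber-sleeved, 46 mm long, 9 mm high; origin at the pivot. On the first tooth it is parallel to the fixed jaw, 6.5 mm away; sprung open the gap is 14.5 mm at stand y 40, 16.5 at y 50, 18.5 at y 60. It is elastic: an 8 mm plate between the jaws is held with about 4 N on the first tooth, 9 N on the second.
- handle_close (a joint): Closing angle of the free half, rad: 0 = sprung open, grows as it closes. Locked on the first or second ratchet tooth it rests at about 0.20 or 0.24 (stop 0.28); either will do. A tooth catches once pushed 0.02 past its rest; short of the first it springs open again. Closing takes 3 to 15 N at the ring. It cannot be pulled open, only freed by pressing the free ring down.
- moving_ring (a point): Centre of the free ring, nearer the robot: polished steel bar 6 mm thick, ring 22 mm wide (x), 24 long (y), at z 37 to 38. Pressed down 4 to 8 mm (3 to 8 N) it leaves the teeth and a spring (2 to 4 N) swings it 19 mm out, to stand -x. The pressing finger may hold it back: follow it outwards, then lift. Press its outer half: on the first tooth the other ring is 7 mm beside it.
- fixed_ring (a point): Centre of the far, held ring, of the same size and height, rigid: squeeze against it. Over the outsides of both rings: 50 mm on the first tooth, 70 mm sprung open. Ring centres lie 98 mm from the pivot towards stand -y. Below the rings 25 mm are free above the base plate.
- clamp_point (a point): Midway between the jaws' faces when locked, 10 mm short of their tips: stand x 0, y 52, z 38 mm. The slider's plain end belongs between the jaws, 10 to 35 mm deep from the tips.
- slider: To be clamped: dark metal plate, 120 long, 40 wide, 8 mm thick, about 110 g, ONE round window (26 mm). Origin: middle of its lower long edge. y: along it, +y to the end with window (y 34) and black knob (15 mm wide, 10 long), plain end at y -60; z: across, lower edge 0, upper edge 40; x: thickness (+-4). In the rack z leans 35 deg, top towards the robot.
- other_slider: Bystander: a slider of the same size with TWO windows, in the other slot of the rack. Axes as the slider's.
- rack: Fixed aluminium rack: base 150 x 124 x 6 mm, slots at x -39 and +39, floor at z 26, along y; origin on the bench amid them, x away from the robot. Either slider may be in either slot. Combs at y +-50 (12 wide, prongs 33 mm tall) hold the ends, 88 mm between is open. Sliders lift out along their lean. Some 30 mm are free beneath a slider: open the gripper little.
- cleaner: Bystander: white plastic lens-cleaner bottle, 42 mm diameter, 115 mm tall, standing; origin at the middle of its underside.
- tissue_box: Bystander: pale carton of lens tissue, 60 x 110 x 45 mm; origin at the middle of its underside.
- plain_end (a point): Middle of the slider's plain end face (slider x 0, y -60, z 20 mm).
Things that resemble listed ones, but are neither listed nor needed, are in the scene too. Leave any blue or yellow look-alike of the slider alone.

How it is judged:
On the way, in this order (a step that is already met when the one before it is completed fails the run):
1. the ratchet is released and the forceps have sprung open (value of joint handle_close below 0.06 rad), for 0.2 s.
2. the one-window slider stands on the stand's base with its plain end between the open jaws (value of joint handle_close below 0.12 rad and z of slider in the frame of stand below 0.016 m and x of slider in the frame of stand between -0.006 and 0.018 m and angle between the y axis of slider and the y axis of stand, either way round below 0.2 rad and angle between slider's own z axis and vertical below 0.3 rad and y of plain_end in the frame of stand between 0.025 and 0.054 m), for 0.2 s.
At the end, for the whole second after the job is handed in: Ratchet locked (above 0.16 rad), each jaw on the one-window slider with over 1.5 N; slider at rest on the base (within 6 mm), upright and in line within 7 deg, plain end 8 to 37 mm inside the jaw tips. Other slider within 15 mm, bottle and box within 30 mm of their places (value of joint handle_close above 0.16 rad and contact force between each of moving_jaw, fixed_jaw and slider above 1.5 N and z of slider in the frame of stand between 0.007 and 0.016 m and angle between the y axis of slider and the y axis of stand, either way round below 0.12 rad and angle between slider's own z axis and vertical below 0.12 rad and linear speed of slider below 0.02 m/s and distance of other_slider from where it was at the start of the episode below 0.015 m and distance of each of cleaner, tissue_box from where it was at the start of the episode below 0.03 m and y of plain_end in the frame of stand between 0.025 and 0.054 m); the robot touches nothing.
It fails at once if the slider is toppled or let fall (angle between slider's own z axis and vertical above 1.3 rad or (linear speed of slider above 0.5 m/s and contact force between the fingers and slider below 0.1 N)).
It fails at once if the other slider is disturbed (distance of other_slider from where it was at the start of the episode above 0.02 m).
It fails at once if the bottle is knocked away or over (distance of cleaner from where it was at the start of the episode above 0.04 m or angle between cleaner's own z axis and vertical above 0.5 rad).
It fails at once if the tissue box is pushed away (distance of tissue_box from where it was at the start of the episode above 0.04 m).
It also fails if it takes over 64 s, if anything falls off the work surface, if the arm or the gripper's body presses on something with over 40 N, if the wrist force passes 120 N, or if a joint passes its speed limit or range.

## Working session

There is one attempt and no reset: what is moved stays moved. The work goes in short steps, Python scripts to look and compute and a tool call to move; the robot and the scene stay as the last step left them, time stands still between calls to the robot, and variables do not carry over. Pictures are saved under pics/ and viewed, and the job is handed in when it is done.

Besides the shell and the picture viewer there is one more tool, called after ">>>" as name(argument=value, ...) on one line, values as JSON. apply_moves: Moves the arm, as the interface text tells. Its arguments: {"type":"object","properties":{"deltas":{"type":"array","items":{"type":"array"}}},"required":["deltas"]}

```bash
ls; mkdir -p pics
python3 - <<'E'
from cell import env
import cv2, numpy as np
np.set_printoptions(precision=4,suppress=True)
s=env.state(); print(s)
for c in ["scene","top"]:
    im=env.camera(c); cv2.imwrite(f"pics/{c}0.png",im[:,:,::-1])
    m=env.camera_model(c); print(c,m)
    for th in ["stand","slider","other_slider","rack","cleaner","tissue_box","moving_ring","fixed_ring","clamp_point","plain_end","fixed_jaw"]:
        print(th,[(np.round(d["pixel"]).tolist(),round(d["conf"],2)) for d in env.place_of(c,th)][:4])
E
```

```text
pics
{'time': 0.0, 'joint_pos': array([ 1.1503,  0.3117,  0.014 ,  1.5131, -0.0044,  1.3192, -0.0272]), 'dq': array([-0.0011, -0.0013, -0.0005,  0.0017, -0.0001,  0.0003, -0.0006]), 'joint_torque': array([  0.0001, -37.9914,   0.1459, -23.0596,   0.012 ,   0.0135,
        -0.    ]), 'ee_pos': array([ 0.2031, -0.5103,  0.2302]), 'tool_rot': array([[ 0.9291,  0.3698, -0.001 ],
       [ 0.3698, -0.9291,  0.0022],
       [-0.0001, -0.0024, -1.    ]]), 'contact_force': array([ 0.0345, -0.043 , -0.5325]), 'torque': array([-0.0047,  0.0041, -0.0046]), 'gripper_width': 0.08536321931970511}
scene {'intrinsics': array([[496.6699,   0.    , 322.0746],
       [  0.    , 496.6699, 203.2436],
       [  0.    ,   0.    ,   1.    ]]), 'R': array([[-0.2187,  0.9758, -0.007 ],
       [ 0.8212,  0.1802, -0.5414],
       [-0.5271, -0.1242, -0.8407]]), 't': array([ 0.0332, -0.4322,  1.6539])}
stand [([247.0, 195.0], 0.79)]
slider [([459.0, 193.0], 0.74), ([399.0, 201.0], 0.7), ([321.0, 169.0], 0.68), ([267.0, 188.0], 0.23)]
other_slider [([388.0, 227.0], 0.96)]
rack [([393.0, 222.0], 0.95), ([377.0, 190.
[... 517 characters left out ...]
  [-0.997 ,  0.0005, -0.0775],
       [ 0.0775, -0.0086, -0.997 ]]), 't': array([0.0776, 0.5101, 0.9709])}
stand [([402.0, 203.0], 0.93)]
slider [([245.0, 270.0], 0.92), ([188.0, 245.0], 0.85), ([332.0, 248.0], 0.79), ([246.0, 218.0], 0.74)]
other_slider [([252.0, 188.0], 0.66)]
rack [([253.0, 202.0], 0.58), ([400.0, 200.0], 0.17), ([251.0, 188.0], 0.16)]
cleaner [([343.0, 136.0], 0.55)]
tissue_box [([283.0, 132.0], 0.76)]
moving_ring [([441.0, 212.0], 0.41)]
fixed_ring [([439.0, 196.0], 0.7)]
clamp_point [([382.0, 199.0], 0.55), ([250.0, 186.0], 0.33)]
plain_end [([258.0, 251.0], 0.95), ([343.0, 264.0], 0.9), ([269.0, 225.0], 0.73), ([168.0, 258.0], 0.56)]
fixed_jaw [([406.0, 205.0], 0.55)]
```

View pics/top0.png

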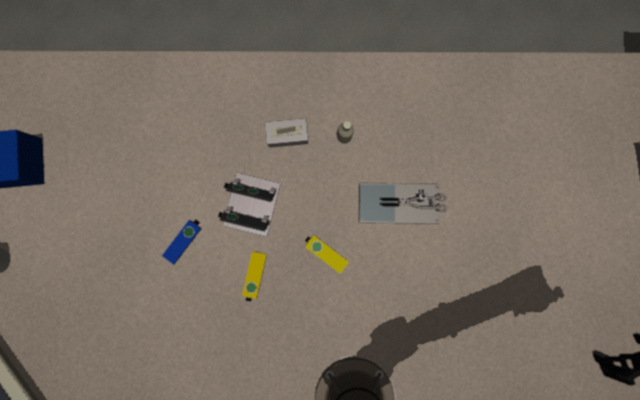

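View pics/scene0.png

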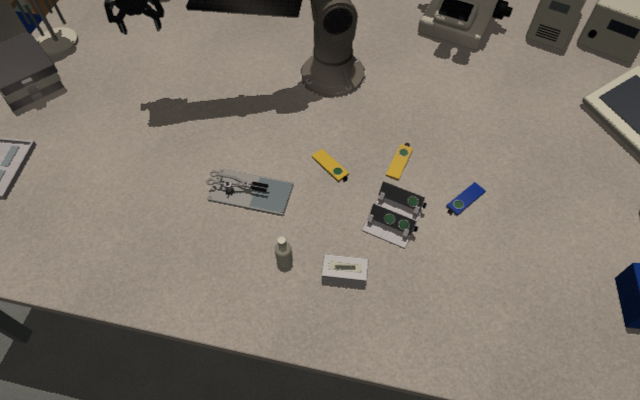

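Run:
```python
import cv2
a=cv2.imread("pics/top0.png"); s=cv2.imread("pics/scene0.png")
cv2.imwrite("pics/c1.png",cv2.resize(a[165:285,155:300],None,fx=5,fy=5,interpolation=cv2.INTER_CUBIC)[:600])
cv2.imwrite("pics/c2.png",cv2.resize(a[160:250,345:480],None,fx=5.5,fy=5.5,interpolation=cv2.INTER_CUBIC))
cv2.imwrite("pics/c3.png",cv2.resize(s[140:270,330:490],None,fx=4.6,fy=4.6,interpolation=cv2.INTER_CUBIC))
```

```text
(no output)
```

View pics/c1.png

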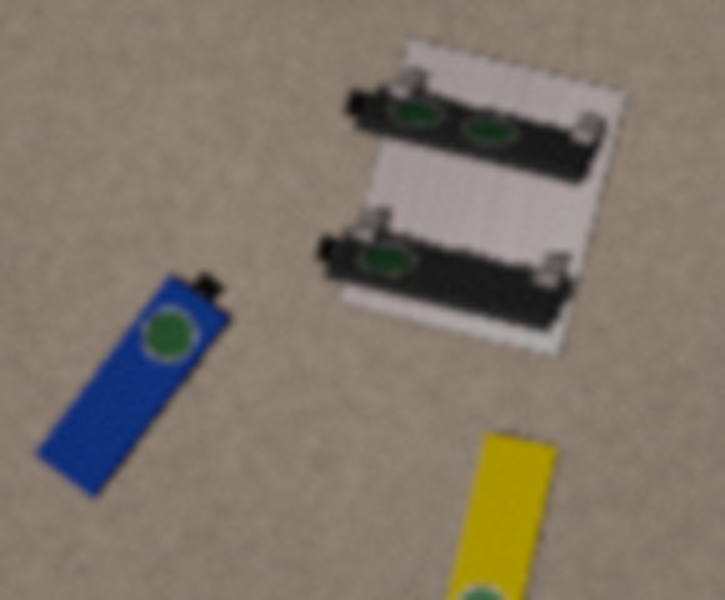

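View pics/c2.png

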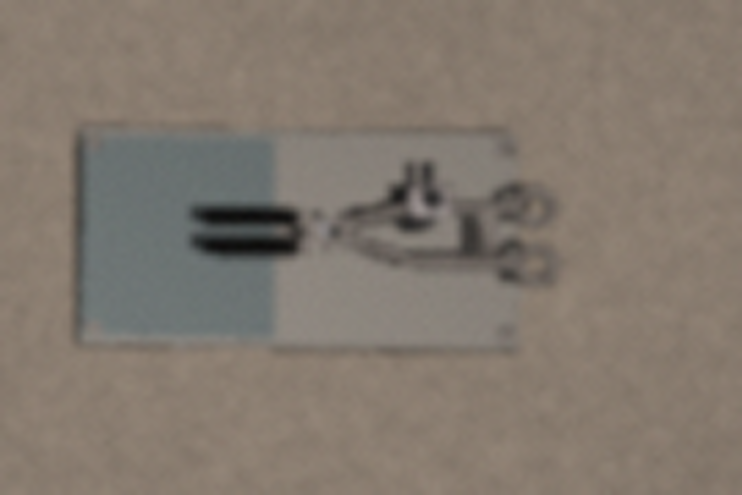

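View pics/c3.png

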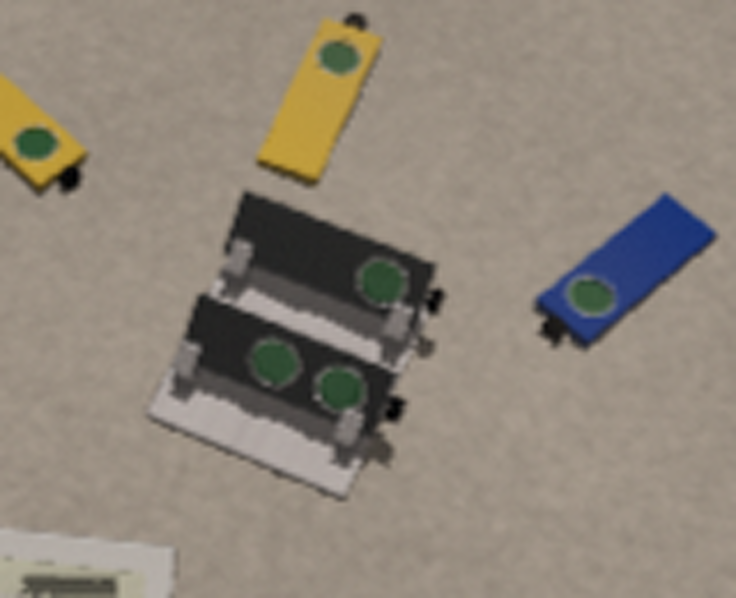

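The top view shows the stand at about (400,203), jaws pointing left (+y) and the free ring at (441,211).

What could be taken for the target:
- dark one-window slider in the near slot, top (245,220)
- dark two-window slider in the far slot, (250,190)
- blue plate at (182,242)
- yellow plates at (254,276) and (328,254)

The crops show the near-slot dark plate has a single window, with its knob to the left. I choose that one. Next I measure the poses.

```bash
cat > h.py <<'E'
import numpy as np, cv2
from scipy.spatial.transform import Rotation as Rot
np.set_printoptions(precision=4,suppress=True)
def ray(m,px,fish=False):
    K=np.array(m["intrinsics"]);R=np.array(m["R"]);t=np.array(m["t"])
    x=(px[0]-K[0,2])/K[0,0]; y=(px[1]-K[1,2])/K[1,1]
    if fish:
        r=np.hypot(x,y); d=np.array([0,0,1.]) if r<1e-9 else np.array([x/r*np.sin(r),y/r*np.sin(r),np.cos(r)])
    else: d=np.array([x,y,1.])
    return -R.T@t, R.T@d
def onz(m,px,z,fish=False):
    o,d=ray(m,px,fish); return o+d*(z-o[2])/d[2]
def proj(m,X,fish=False):
    K=np.array(m["intrinsics"]); X=np.atleast_2d(X)
    c=X@np.array(m["R"]).T+np.array(m["t"])
    if fish:
        r=np.hypot(c[:,0],c[:,1]); th=np.arctan2(r,c[:,2]); n=np.stack([c[:,0]/r*th,c[:,1]/r*th],1)
    else: n=c[:,:2]/c[:,2:]
    return n*[K[0,0],K[1,1]]+K[:2,2]
def delta(s,pos,R):
    "tool-frame shift (m) and rotvec(deg) from state s to target"
    T=np.array(s["tool_rot"]); return T.T@(np.array(pos)-s["ee_pos"]), np.degrees(Rot.from_matrix(T.T@R).as_rotvec())
E
python3 - <<'E'
from h import *
from cell import env
m=env.camera_model("top"); ms=env.camera_model("scene")
# stand plate corners in top crop
for n,p in dict(TL=(78,128),TR=(517,128),BL=(78,346),BR=(517,350)).items():
    print(n,onz(m,(p[0]/5.5+345-.4,p[1]/5.5+160-.4),0.010))
print("jaw tips",onz(m,(192/5.5+345,215/5.5+160),.04),onz(m,(192/5.5+345,243/5.5+160),.04))
print("rings f,m",onz(m,(527/5.5+345,206/5.5+160),.038),onz(m,(530/5.5+345,264/5.5+160),.038))
# rack base corners
for n,p in dict(TL=(408,42),TR=(628,92),BR=(560,352)).items(): print(n,onz(m,(p[0]/5+155,p[1]/5+165),.006))
for c,M in(("top",m),("scene",ms)):
  for t in("cleaner","tissue_box","rack","stand"):
    d=env.place_of(c,t)
    if d: print(c,t,onz(M,d[0]["pixel"],0))
E
```

```text
TL [ 0.5684 -0.0179  0.01  ]
TR [ 0.5684 -0.2365  0.01  ]
BL [ 0.4603 -0.017   0.01  ]
BR [ 0.4581 -0.2337  0.01  ]
jaw tips [ 0.5212 -0.0703  0.04  ] [ 0.5077 -0.0701  0.04  ]
rings f,m [ 0.5257 -0.2323  0.038 ] [ 0.4977 -0.2331  0.038 ]
TL [0.5951 0.3165 0.006 ]
TR [0.5675 0.1959 0.006 ]
BR [0.4257 0.2315 0.006 ]
top cleaner [0.6999 0.0245 0.    ]
top tissue_box [0.7139 0.1899 0.    ]
top rack [0.5158 0.2714 0.    ]
top stand [ 0.5143 -0.136   0.    ]
scene cleaner [0.7006 0.0138 0.    ]
scene tissue_box [0.7126 0.1882 0.    ]
scene rack [0.5255 0.2805 0.    ]
scene stand [ 0.5268 -0.1319  0.    ]
```

Run:
```python
from h import *
from cell import env
s=env.state(); m=env.camera_model("wrist"); print(m)
o=-np.array(m["R"]).T@m["t"]; T=s["tool_rot"]
print("cam in tool",T.T@(o-s["ee_pos"]),"axis",T.T@np.array(m["R"])[2])
R=np.array([[0,1,0],[1,0,0],[0,0,-1.]])
print(delta(s,[0.47,-0.235,0.20],R))
```

```text
{'intrinsics': array([[309.7069,   0.    , 320.1295],
       [  0.    , 309.7069, 198.3115],
       [  0.    ,   0.    ,   1.    ]]), 'R': array([[ 0.3703, -0.9289,  0.0007],
       [-0.8844, -0.3523,  0.306 ],
       [-0.284 , -0.1139, -0.952 ]]), 't': array([-0.5505, -0.0397,  0.3785])}
cam in tool [ 0.0783  0.0002 -0.1416] axis [-0.306   0.0008  0.952 ]
(array([ 0.3498, -0.1578,  0.0313]), array([ -0.004 ,   0.0005, -68.2902]))
```

```bash
cat >> h.py <<'E'
def plan(s,pos,R,n,jaw,start=None):
    "rows: straight interpolation from state (or start=(pos,R)) to target"
    p0,R0=(s["ee_pos"],s["tool_rot"]) if start is None else start
    p0=np.array(p0);R0=Rot.from_matrix(np.array(R0)).as_matrix();rv=Rot.from_matrix(R0.T@R).as_rotvec()
    dr=np.degrees(rv)/n/360; out=[];p=p0.copy();Rc=R0.copy()
    for i in range(n):
        tgt=p0+(np.array(pos)-p0)*(i+1)/n
        d=np.round(Rc.T@(tgt-p)/0.05,3); r=np.round(dr,4)
        out.append([d.tolist(),r.tolist(),jaw]); p=p+Rc@d*0.05; Rc=Rc@Rot.from_rotvec(np.radians(r*360)).as_matrix()
    import json; print(json.dumps(out).replace(" ","")); 
    print("end err",p-pos,np.degrees(Rot.from_matrix(Rc.T@R).magnitude()))
    return p,Rc
NAT=np.array([[0,1,0],[1,0,0],[0,0,-1.]])
E
python3 - <<'E'
from h import *
from cell import env
s=env.state()
plan(s,[0.47,-0.22,0.16],NAT,10,0)
E
```

```text
[[[0.711,-0.343,0.143],[-0.0,0.0,-0.019],0],[[0.746,-0.257,0.142],[-0.0,0.0,-0.019],0],[[0.772,-0.166,0.143],[-0.0,0.0,-0.019],0],[[0.786,-0.072,0.142],[-0.0,0.0,-0.019],0],[[0.789,0.021,0.143],[-0.0,0.0,-0.019],0],[[0.78,0.116,0.142],[-0.0,0.0,-0.019],0],[[0.762,0.207,0.143],[-0.0,0.0,-0.019],0],[[0.731,0.297,0.142],[-0.0,0.0,-0.019],0],[[0.691,0.382,0.143],[-0.0,0.0,-0.019],0],[[0.641,0.461,0.142],[-0.0,0.0,-0.019],0]]
end err [-0.  0.  0.] 0.1098443252622419
```

>>> apply_moves(deltas=[[[0.711, -0.343, 0.143], [0, 0, -0.019], 0], [[0.746, -0.257, 0.142], [0, 0, -0.019], 0], [[0.772, -0.166, 0.143], [0, 0, -0.019], 0], [[0.786, -0.072, 0.142], [0, 0, -0.019], 0], [[0.789, 0.021, 0.143], [0, 0, -0.019], 0], [[0.78, 0.116, 0.142], [0, 0, -0.019], 0], [[0.762, 0.207, 0.143], [0, 0, -0.019], 0], [[0.731, 0.297, 0.142], [0, 0, -0.019], 0], [[0.691, 0.382, 0.143], [0, 0, -0.019], 0], [[0.641, 0.461, 0.142], [0, 0, -0.019], 0]])

```text
time: 2.6
ee_pos: [0.471, -0.219, 0.16]
tool_rot: [[-0.006, 1.0, 0.001], [1.0, 0.006, -0.001], [-0.001, 0.001, -1.0]]
contact_force: [0.7, -1.3, 0.3]
gripper_width: 0.0001
```

>>> apply_moves(deltas=[[[0, 0, 0], [0, 0, 0], 0], [[0, 0, 0], [0, 0, 0], 0]])

```text
time: 2.8
ee_pos: [0.4705, -0.2189, 0.1598]
tool_rot: [[-0.004, 1.0, -0.0], [1.0, 0.004, 0.0], [0.0, -0.0, -1.0]]
contact_force: [-1.0, -0.8, 0.1]
gripper_width: 0.0005
```

Run:
```python
from h import *
from cell import env
import pickle
s=env.state(); m=env.camera_model("wrist"); im=env.camera("wrist")
cv2.imwrite("pics/w1.png",im[:,:,::-1]); pickle.dump((s,m),open("w1.pkl","wb"))
print(s["time"],s["ee_pos"],s["tool_rot"],s["contact_force"],s["gripper_width"])
for t in("moving_ring","fixed_ring","clamp_point","fixed_jaw"):
    z=0.038
    for d in env.place_of("wrist",t)[:2]: print(t,d["pixel"],round(d["conf"],2),onz(m,d["pixel"],z,True))
```

```text
2.8 [ 0.4705 -0.2189  0.1598] [[-0.0044  1.     -0.0005]
 [ 1.      0.0044  0.0003]
 [ 0.0003 -0.0005 -1.    ]] [-1.0156 -0.8138  0.1384] 0.00046833637611461105
moving_ring [347.0, 207.8] 0.68 [ 0.4949 -0.2345  0.038 ]
fixed_ring [386.3, 206.5] 0.92 [ 0.5312 -0.2332  0.038 ]
clamp_point [373.3, 36.0] 0.6 [ 0.5145 -0.0823  0.038 ]
fixed_jaw [371.9, 101.6] 0.72 [ 0.5138 -0.1396  0.038 ]
fixed_jaw [348.1, 207.0] 0.38 [ 0.4959 -0.2337  0.038 ]
```

View pics/w1.png

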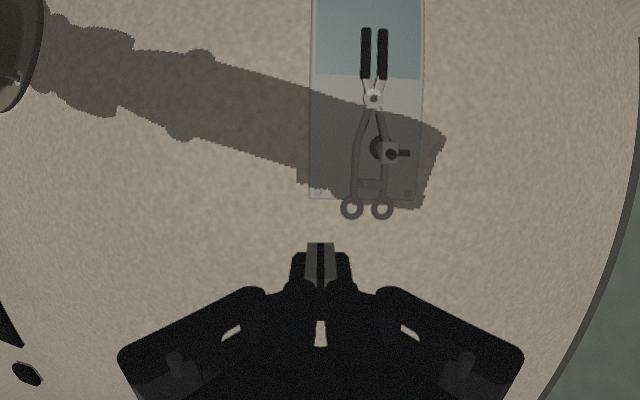

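Run:
```python
from h import *
import pickle
s,m=pickle.load(open("w1.pkl","rb"))
for n,p,z in [("mring",(352,208),.0375),("fring",(382,207.5),.0375),("pivot",(373,98),.042),("jawtipL",(366,28),.04),("jawtipR",(383,29),.04),("plateBL",(309,198),.01),("plateBR",(419,199),.01),("tipL",(306,245),.16),("tipR",(335,245),.16)]:
    print(n,onz(m,p,z,True))
```

```text
mring [ 0.4995 -0.2349  0.0375]
fring [ 0.5273 -0.2343  0.0375]
pivot [ 0.514  -0.1365  0.042 ]
jawtipL [ 0.508 -0.076  0.04 ]
jawtipR [ 0.5224 -0.0759  0.04  ]
plateBL [ 0.4596 -0.2343  0.01  ]
plateBR [ 0.5719 -0.2349  0.01  ]
tipL [ 0.4632 -0.2113  0.16  ]
tipR [ 0.478  -0.2112  0.16  ]
```

>>> apply_moves(deltas=[[[-0.062, 0.08, 0.46], [0, 0, 0], 0], [[-0.062, 0.08, 0.46], [0, 0, 0], 0], [[-0.062, 0.08, 0.46], [0, 0, 0], 0], [[-0.062, 0.08, 0.46], [0, 0, 0], 0], [[-0.062, 0.07, 0.44], [0, 0, 0], 0], [[0, 0, 0], [0, 0, 0], 0]])

```text
time: 3.65
ee_pos: [0.4866, -0.236, 0.0432]
tool_rot: [[0.001, 1.0, -0.006], [1.0, -0.001, 0.002], [0.002, -0.006, -1.0]]
contact_force: [-0.5, -0.8, -0.4]
gripper_width: -0.0001
```

>>> apply_moves(deltas=[[[0, 0, 0.06], [0, 0, 0], 0], [[0, 0, 0.06], [0, 0, 0], 0], [[0, 0, 0], [0, 0, 0], 0]])

```text
time: 3.95
ee_pos: [0.4901, -0.2358, 0.041]
tool_rot: [[-0.002, 1.0, 0.002], [1.0, 0.002, -0.001], [-0.001, 0.002, -1.0]]
contact_force: [0.1, 0.6, -0.1]
gripper_width: 0.0001
```

>>> apply_moves(deltas=[[[0, 0, 0.05], [0, 0, 0], 0], [[0, 0, 0.05], [0, 0, 0], 0], [[0, 0, 0], [0, 0, 0], 0]])

```text
time: 4.25
ee_pos: [0.4891, -0.2355, 0.0355]
tool_rot: [[-0.002, 1.0, -0.001], [1.0, 0.002, -0.0], [-0.0, -0.001, -1.0]]
contact_force: [-2.2, 0.4, 6.4]
gripper_width: -0.0003
```

>>> apply_moves(deltas=[[[0, 0, 0.03], [0, 0, 0], 0], [[0, 0, 0], [0, 0, 0], 0]])

```text
time: 4.45
ee_pos: [0.4894, -0.2356, 0.0344]
tool_rot: [[-0.002, 1.0, -0.0], [1.0, 0.002, -0.001], [-0.001, -0.0, -1.0]]
contact_force: [-3.0, -0.2, 7.9]
gripper_width: -0.0001
```

>>> apply_moves(deltas=[[[0, -0.04, 0.02], [0, 0, 0], 0], [[0, -0.06, 0.01], [0, 0, 0], 0], [[0, -0.08, 0], [0, 0, 0], 0], [[0, -0.08, 0], [0, 0, 0], 0], [[0, -0.08, 0], [0, 0, 0], 0], [[0, -0.08, 0], [0, 0, 0], 0]])

```text
time: 5.05
ee_pos: [0.473, -0.2356, 0.0345]
tool_rot: [[-0.003, 1.0, 0.009], [1.0, 0.003, -0.002], [-0.002, 0.009, -1.0]]
contact_force: [3.1, 0.9, 6.9]
gripper_width: -0.0001
```

Run:
```python
from h import *
from cell import env
im=env.camera("wrist"); cv2.imwrite("pics/w2.png",cv2.resize(im[150:330,230:450,::-1],None,fx=3.3,fy=3.3))
```

```text
(no output)
```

View pics/w2.png

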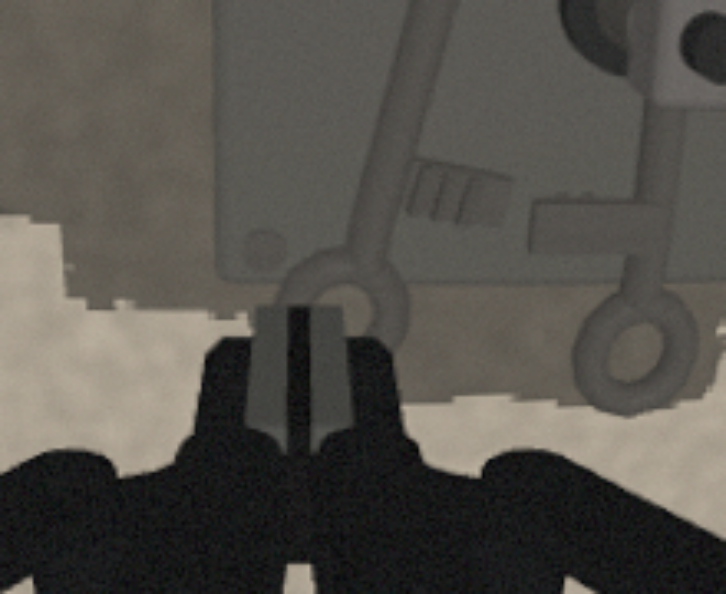

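The free ring has swung out: in the crop it sits at about (340,310), the teeth are clear, and the fixed ring is at (635,350). I lift straight up.

>>> apply_moves(deltas=[[[0, 0, -0.15], [0, 0, 0], 0], [[0, 0, -0.4], [0, 0, 0], 0], [[0, 0, -0.8], [0, 0, 0], 0], [[0, 0, -0.8], [0, 0, 0], 0], [[0, 0, -0.4], [0, 0, 0], 0], [[0, 0, 0], [0, 0, 0], 0]])

```text
time: 5.7
ee_pos: [0.4706, -0.2364, 0.163]
tool_rot: [[-0.002, 1.0, 0.006], [1.0, 0.002, -0.003], [-0.003, 0.006, -1.0]]
contact_force: [-0.1, 0.5, 0.4]
gripper_width: -0.0002
```

Run:
```python
from h import *
from cell import env
s=env.state(); m=env.camera_model("wrist"); im=env.camera("wrist"); print(s["ee_pos"],s["contact_force"])
import pickle; pickle.dump((s,m),open("w3.pkl","wb"))
cv2.imwrite("pics/w3.png",cv2.resize(im[0:260,270:450,::-1],None,fx=2.3,fy=2.3))
for t in("moving_ring","fixed_ring"):
    for d in env.place_of("wrist",t)[:2]: print(t,d["pixel"],round(d["conf"],2),onz(m,d["pixel"],.0375,True))
# slider approx frame
mt=env.camera_model("top")
ang=None
for y in (-60,60):
  pass
# rack: fit model origin/yaw to corners measured in top
c=np.array([[0.5951,0.3165],[0.5675,0.1959],[0.4257,0.2315]])
# rack base 150 (x) x124 (y)
print(np.linalg.norm(c[0]-c[1]),np.linalg.norm(c[1]-c[2]),(c[0]+c[2])/2, np.degrees(np.arctan2(*(c[1]-c[2])[::-1])),np.degrees(np.arctan2(*(c[0]-c[1])[::-1]))-90)
```

```text
[ 0.4706 -0.2364  0.163 ] [-0.1339  0.5171  0.382 ]
moving_ring [327.2, 182.9] 0.56 [ 0.4777 -0.2302  0.0375]
fixed_ring [384.1, 186.3] 0.77 [ 0.5296 -0.2332  0.0375]
0.1237179049289148 0.1462005471945984 [0.5104 0.274 ] -14.093273090280352 -12.890480629751352
```

View pics/w3.png

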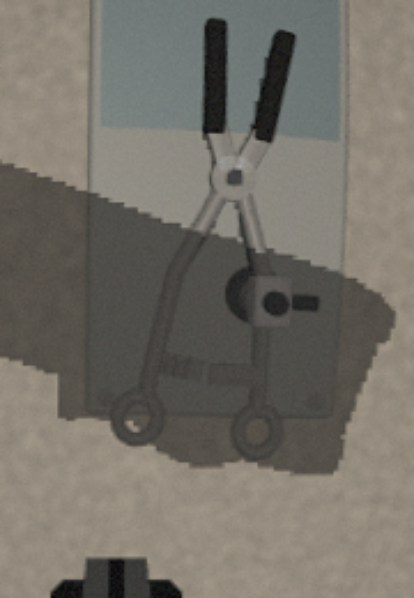

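Run:
```python
from h import *
from cell import env
s=env.state()
a=np.radians(-13.4); rx=np.array([np.cos(a),np.sin(a),0]); ry=np.array([-np.sin(a),np.cos(a),0])
R=np.stack([ry,rx,[0,0,-1]],1)
plan(s,[0.44,0.22,0.20],R,14,0.35)
```

```text
[[[0.65,-0.038,-0.059],[-0.0,-0.0,0.0027],0.35],[[0.65,-0.049,-0.059],[-0.0,-0.0,0.0027],0.35],[[0.649,-0.06,-0.059],[-0.0,-0.0,0.0027],0.35],[[0.647,-0.071,-0.059],[-0.0,-0.0,0.0027],0.35],[[0.647,-0.082,-0.058],[-0.0,-0.0,0.0027],0.35],[[0.645,-0.093,-0.059],[-0.0,-0.0,0.0027],0.35],[[0.643,-0.104,-0.059],[-0.0,-0.0,0.0027],0.35],[[0.641,-0.115,-0.059],[-0.0,-0.0,0.0027],0.35],[[0.639,-0.126,-0.059],[-0.0,-0.0,0.0027],0.35],[[0.638,-0.136,-0.059],[-0.0,-0.0,0.0027],0.35],[[0.634,-0.147,-0.059],[-0.0,-0.0,0.0027],0.35],[[0.632,-0.158,-0.059],[-0.0,-0.0,0.0027],0.35],[[0.63,-0.169,-0.058],[-0.0,-0.0,0.0027],0.35],[[0.626,-0.179,-0.059],[-0.0,-0.0,0.0027],0.35]]
end err [ 0. -0. -0.] 0.20411189523559906
```

>>> apply_moves(deltas=[[[0.65, -0.038, -0.059], [0, 0, 0.0027], 0.35], [[0.65, -0.049, -0.059], [0, 0, 0.0027], 0.35], [[0.649, -0.06, -0.059], [0, 0, 0.0027], 0.35], [[0.647, -0.071, -0.059], [0, 0, 0.0027], 0.35], [[0.647, -0.082, -0.058], [0, 0, 0.0027], 0.35], [[0.645, -0.093, -0.059], [0, 0, 0.0027], 0.35], [[0.643, -0.104, -0.059], [0, 0, 0.0027], 0.35], [[0.641, -0.115, -0.059], [0, 0, 0.0027], 0.35], [[0.639, -0.126, -0.059], [0, 0, 0.0027], 0.35], [[0.638, -0.136, -0.059], [0, 0, 0.0027], 0.35]])

```text
time: 6.85
ee_pos: [0.4473, 0.0904, 0.1872]
tool_rot: [[0.168, 0.986, -0.004], [0.986, -0.168, -0.001], [-0.001, -0.004, -1.0]]
contact_force: [-0.0, -0.3, 0.4]
gripper_width: 0.03
```

>>> apply_moves(deltas=[[[0.634, -0.147, -0.059], [0, 0, 0.0027], 0.35], [[0.632, -0.158, -0.059], [0, 0, 0.0027], 0.35], [[0.63, -0.169, -0.058], [0, 0, 0.0027], 0.35], [[0.626, -0.179, -0.059], [0, 0, 0.0027], 0.35], [[0, 0, 0], [0, 0, 0], 0.35], [[0, 0, 0], [0, 0, 0], 0.35]])

```text
time: 7.45
ee_pos: [0.4398, 0.2197, 0.199]
tool_rot: [[0.231, 0.973, -0.004], [0.973, -0.231, -0.002], [-0.002, -0.003, -1.0]]
contact_force: [0.5, -0.8, 0.5]
gripper_width: 0.0302
```

Run:
```python
from h import *
from cell import env
import pickle
s=env.state(); m=env.camera_model("wrist"); im=env.camera("wrist")
cv2.imwrite("pics/w4.png",im[:,:,::-1]); pickle.dump((s,m),open("w4.pkl","wb"))
print(s["time"],s["ee_pos"],s["tool_rot"],s["gripper_width"])
for t in("slider","other_slider","plain_end"):
    for d in env.place_of("wrist",t)[:3]: print(t,d["pixel"],round(d["conf"],2))
```

```text
7.45 [0.4398 0.2197 0.199 ] [[ 0.231   0.9729 -0.0036]
 [ 0.9729 -0.231  -0.0016]
 [-0.0024 -0.0031 -1.    ]] 0.03015166118316553
slider [312.2, 299.1] 0.88
slider [342.3, 106.6] 0.67
slider [209.4, 140.5] 0.64
other_slider [417.4, 106.6] 0.59
plain_end [262.4, 154.5] 0.8
plain_end [325.2, 169.5] 0.73
plain_end [284.1, 321.6] 0.73
```

View pics/w4.png

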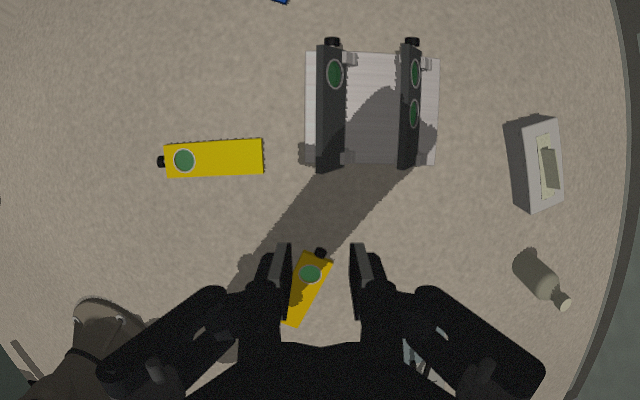

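The wrist view confirms it: the near-slot plate at (331,108) has one window at (335,75), and the far plate at (409,105) has two. I zoom in to fit the pose.

Run:
```python
import cv2
a=cv2.imread("pics/w4.png")
cv2.imwrite("pics/c4.png",cv2.resize(a[30:185,290:450],None,fx=3.8,fy=3.8,interpolation=cv2.INTER_CUBIC))
```

```text
(no output)
```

View pics/c4.png

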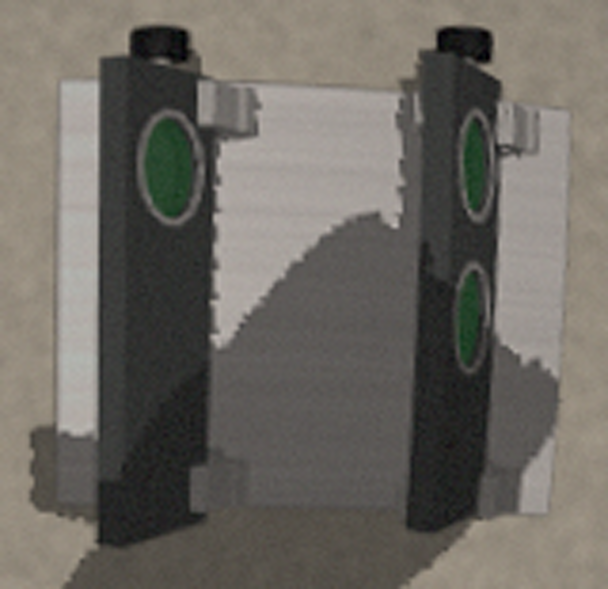

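Run:
```python
from h import *
import pickle
from scipy.optimize import least_squares
s,m=pickle.load(open("w4.pkl","rb"))
P=np.array([[-4,60,40],[-4,-60,40],[4,60,40],[4,-60,40],[4,-60,0],[4,34,20]])/1e3
q=np.array([[101,60],[99,543],[128,57],[126,546],[206,515],[172,168]])/3.8+[290,30]-.37
def frame(yaw,lean):
    return Rot.from_euler("z",yaw).as_matrix()@Rot.from_euler("y",-lean).as_matrix()
def f(v,full=False):
    R=frame(v[3],np.radians(35) if not full else v[4]); return (proj(m,P@R.T+v[:3],True)-q).ravel()
r=least_squares(f,[.4725,.283,.026,-.23]); print(r.x,np.degrees(r.x[3])); print(r.fun.reshape(-1,2))
r2=least_squares(lambda v:f(v,True),list(r.x)+[.61]); print(r2.x,np.degrees(r2.x[3:])); print(r2.fun.reshape(-1,2))
mt=pickle.load
from cell import env
R=frame(r.x[3],np.radians(35))
for c in("top","scene"):
    print(c,proj(env.camera_model(c),P@R.T+r.x[:3]))
```

```text
[ 0.4776  0.2837  0.0205 -0.2368] -13.5655536157462
[[-0.2041  0.0072]
 [ 0.0109 -0.5996]
 [-0.0842 -0.0569]
 [-0.2323 -0.2576]
 [ 0.4136  0.8559]
 [ 0.1459  0.1337]]
[ 0.477   0.2839  0.0203 -0.2356  0.5872] [-13.4981  33.6417]
[[-0.1732 -0.0536]
 [ 0.1875 -0.4898]
 [ 0.0753 -0.0966]
 [ 0.0684 -0.1902]
 [-0.0816  0.7751]
 [-0.086   0.1251]]
top [[219.5113 219.928 ]
 [264.4867 230.7752]
 [219.6718 217.3958]
 [264.8404 228.2865]
 [268.8173 220.0521]
 [232.1017 215.7186]]
scene [[423.743  197.873 ]
 [381.9666 181.7711]
 [423.1814 198.7772]
 [381.1989 182.5714]
 [376.8711 195.627 ]
 [411.5098 201.8077]]
```

Run:
```python
from h import *
import pickle
from scipy.optimize import least_squares
from cell import env
s,m=pickle.load(open("w4.pkl","rb"))
mt,ms=env.camera_model("top"),env.camera_model("scene")
P=np.array([[-4,60,40],[-4,-60,40],[4,60,40],[4,-60,40],[4,-60,0],[4,34,20]])/1e3
q=np.array([[101,60],[99,543],[128,57],[126,546],[206,515],[172,168]])/3.8+[290,30]-.37
qt=np.array([[325,278],[547,328],[386,260]])/5+[155,165]-.4
qs=np.array([[434,264],[247,193],[382,282]])/4.6+[330,140]-.4
def frame(yaw,lean): return Rot.from_euler("z",yaw).as_matrix()@Rot.from_euler("y",-lean).as_matrix()
def f(v):
    X=P@frame(v[3],np.radians(35)).T+v[:3]
    w=proj(m,X,True)-q; t=proj(mt,X[[0,1,5]])-qt; 
    sc=proj(ms,X)[[0,1,5]]; sc2=proj(ms,X)[[2,3,5]]
    return w,t,sc-qs,(X)
for fixz in (None,0.026):
    g=lambda v:np.concatenate([a.ravel() for a in f(v if fixz is None else [v[0],v[1],fixz,v[3]])[:3]])
    r=least_squares(g,[.4725,.283,.026,-.23]); print(r.x,r.cost)
    v=r.x if fixz is None else [r.x[0],r.x[1],fixz,r.x[3]]
    for a in f(v)[:3]: print(a)
```

```text
[ 0.4775  0.2839  0.0219 -0.2352] 3.298822030000457
[[-0.4813 -0.3865]
 [-0.0624 -0.4063]
 [-0.3311 -0.4733]
 [-0.2746 -0.0665]
 [ 0.4676  0.9653]
 [ 0.0099 -0.1533]]
[[-0.3059 -0.2147]
 [ 0.3521  0.5792]
 [ 0.099  -0.8481]]
[[-0.0436  0.5502]
 [-1.2303 -0.073 ]
 [-0.9788  0.5919]]
[ 0.4775  0.284  -0.0017 -0.2357] 6.833183714474427
[[-0.458  -1.2577]
 [-0.0968  0.5176]
 [-0.2005 -1.3672]
 [-0.2133  0.8907]
 [ 0.7961  1.7454]
 [ 0.2883 -0.596 ]]
[[-0.7657 -0.3081]
 [ 0.0825  0.5522]
 [-0.2989 -0.9535]]
[[ 0.2284 -0.2737]
 [-1.0666 -0.9352]
 [-0.7423 -0.2211]]
```

```bash
cat >> h.py <<'E'
def frame(yaw,lean): return Rot.from_euler("z",yaw).as_matrix()@Rot.from_euler("y",-lean).as_matrix()
SL=frame(-0.2355,np.radians(35)); SO=np.array([.4775,.284,.0245])
def toolR(Rs): return np.stack([Rs[:,1],Rs[:,0],-Rs[:,2]],1)
E
python3 - <<'E'
from h import *
from cell import env
s=env.state(); print(s["joint_pos"])
R=toolR(SL); g=SO+SL@[0,0,.010]; pre=g+SL[:,2]*.085
print(g,pre)
plan(s,pre,R,7,0.35)
E
```

```text
[ 0.031   0.2743 -0.643   1.6961  0.1737  1.2309 -0.8909]
[0.4719 0.2853 0.0327] [0.4245 0.2967 0.1023]
[[[0.208,-0.099,0.279],[-0.0139,0.0001,-0.0],0.35],[[0.209,-0.123,0.268],[-0.0139,0.0001,-0.0],0.35],[[0.208,-0.147,0.258],[-0.0139,0.0001,-0.0],0.35],[[0.207,-0.168,0.243],[-0.0139,0.0001,-0.0],0.35],[[0.208,-0.188,0.229],[-0.0139,0.0001,-0.0],0.35],[[0.208,-0.208,0.211],[-0.0139,0.0001,-0.0],0.35],[[0.207,-0.226,0.192],[-0.0139,0.0001,-0.0],0.35]]
end err [-0. -0. -0.] 0.15884464531083972
```

>>> apply_moves(deltas=[[[0.208, -0.099, 0.279], [-0.0139, 0, 0], 0.35], [[0.209, -0.123, 0.268], [-0.0139, 0, 0], 0.35], [[0.208, -0.147, 0.258], [-0.0139, 0, 0], 0.35], [[0.207, -0.168, 0.243], [-0.0139, 0, 0], 0.35], [[0.208, -0.188, 0.229], [-0.0139, 0, 0], 0.35], [[0.208, -0.208, 0.211], [-0.0139, 0, 0], 0.35], [[0.207, -0.226, 0.192], [-0.0139, 0, 0], 0.35], [[0, 0, 0], [0, 0, 0], 0.35], [[0, 0, 0], [0, 0, 0], 0.35]])

```text
time: 8.55
ee_pos: [0.4242, 0.2978, 0.1027]
tool_rot: [[0.233, 0.797, 0.557], [0.972, -0.19, -0.136], [-0.003, 0.573, -0.82]]
contact_force: [0.4, 0.1, 0.4]
gripper_width: 0.0301
```

Run:
```python
from h import *
from cell import env
s=env.state(); m=env.camera_model("wrist"); im=env.camera("wrist"); print(s["ee_pos"],s["joint_pos"])
R=toolR(SL); print(delta(s,SO+SL@[0,0,.095],R))
import pickle; pickle.dump((s,m),open("w5.pkl","wb"))
P=np.array([[x,y,z] for x in(-4,4) for y in(-60,60) for z in(0,40)]+[[4,34,20]])/1e3
im=im[:,:,::-1].copy()
big=cv2.resize(im,None,fx=2,fy=2,interpolation=cv2.INTER_CUBIC)
for p in proj(m,P@SL.T+SO,True): cv2.circle(big,tuple(int(v*2) for v in p),3,(0,0,255),-1)
cv2.imwrite("pics/w5.png",big[100:620,280:1020])
```

```text
[0.4242 0.2978 0.1027] [-0.5585  0.3206 -0.5687  2.1034  1.0444  0.9225 -2.0582]
(array([-0.0009,  0.0003,  0.0006]), array([-0.0379,  0.1133,  0.0983]))
```

View pics/w5.png

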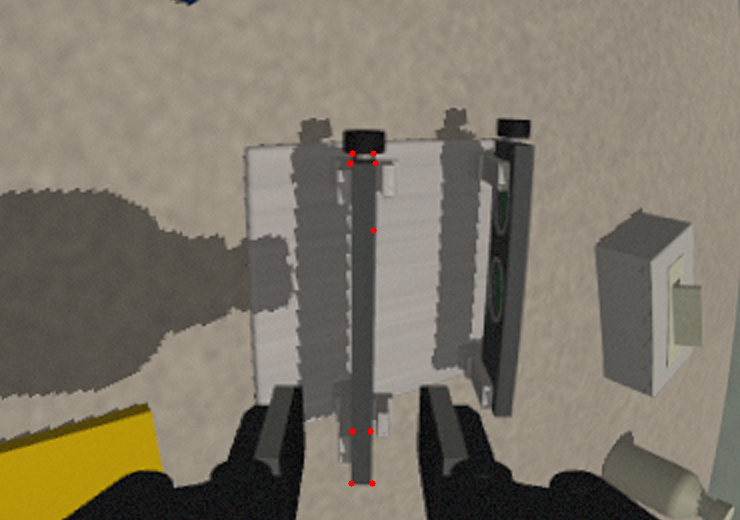

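>>> apply_moves(deltas=[[[-0.01, 0, 0.34], [0, 0, 0], 0.35], [[-0.01, 0, 0.34], [0, 0, 0], 0.35], [[0, 0, 0.34], [0, 0, 0], 0.35], [[0, 0, 0.34], [0, 0, 0], 0.35], [[0, 0, 0.2], [0, 0, 0], 0.35], [[0, 0, 0.14], [0, 0, 0], 0.35], [[0, 0, 0], [0, 0, 0], 0.35]])

```text
time: 9.3
ee_pos: [0.4726, 0.2849, 0.0336]
tool_rot: [[0.236, 0.796, 0.558], [0.972, -0.193, -0.136], [-0.0, 0.574, -0.819]]
contact_force: [-0.4, -0.1, 0.2]
gripper_width: 0.03
```

Run:
```python
from h import *
from cell import env
s=env.state(); m=env.camera_model("wrist"); im=env.camera("wrist"); print(s["ee_pos"],s["joint_pos"])
print(SL.T@(s["ee_pos"]-SO))
cv2.imwrite("pics/w6.png",cv2.resize(im[:,120:520,::-1],None,fx=1.5,fy=1.5))
```

```text
[0.4726 0.2849 0.0336] [-0.5457  0.4773 -0.4713  2.1105  1.2634  0.8189 -2.2042]
[ 0.0012 -0.0003  0.0102]
```

View pics/w6.png

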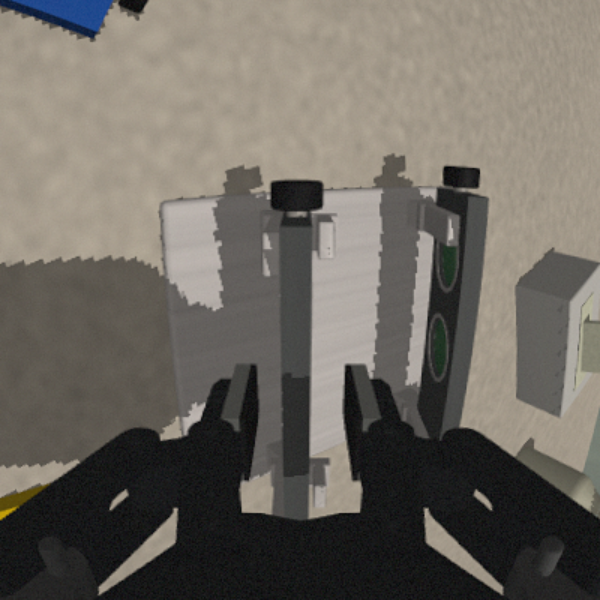

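>>> apply_moves(deltas=[[[0, -0.024, 0], [0, 0, 0], 0.35], [[0, 0, 0], [0, 0, 0], 0.05], [[0, 0, 0], [0, 0, 0], 0.03], [[0, 0, 0], [0, 0, 0], 0.03], [[0, 0, 0], [0, 0, 0], 0.03], [[0, 0, 0], [0, 0, 0], 0.03]])

```text
time: 9.95
ee_pos: [0.4714, 0.2869, 0.0342]
tool_rot: [[0.233, 0.795, 0.56], [0.972, -0.191, -0.134], [0.001, 0.576, -0.817]]
contact_force: [-0.3, -0.3, 6.0]
gripper_width: 0.0075
```

>>> apply_moves(deltas=[[[0, 0, -0.1], [0, 0, 0], 0.03], [[0, 0, -0.2], [0, 0, 0], 0.03], [[0, 0, -0.3], [0, 0, 0], 0.03], [[0, 0, -0.3], [0, 0, 0], 0.03], [[0, 0, -0.3], [0, 0, 0], 0.03], [[0, 0, -0.3], [0, 0, 0], 0.03], [[0, 0, 0], [0, 0, 0], 0.03]])

```text
time: 10.65
ee_pos: [0.4268, 0.2989, 0.0952]
tool_rot: [[0.229, 0.797, 0.558], [0.973, -0.189, -0.129], [0.003, 0.573, -0.819]]
contact_force: [-0.2, 1.3, -1.7]
gripper_width: 0.007
```

Run:
```python
from h import *
from cell import env
import pickle
s=env.state(); m=env.camera_model("wrist"); im=env.camera("wrist"); print(s["time"],s["ee_pos"],s["joint_pos"],s["contact_force"],s["gripper_width"])
pickle.dump((s,m),open("w7.pkl","wb"))
cv2.imwrite("pics/w7.png",cv2.resize(im[:,120:520,::-1],None,fx=1.5,fy=1.5))
```

```text
10.65 [0.4268 0.2989 0.0952] [-0.5602  0.3344 -0.562   2.1103  1.0695  0.9065 -2.0809] [-0.1971  1.3172 -1.6826] 0.0069890846960719375
```

View pics/w7.png

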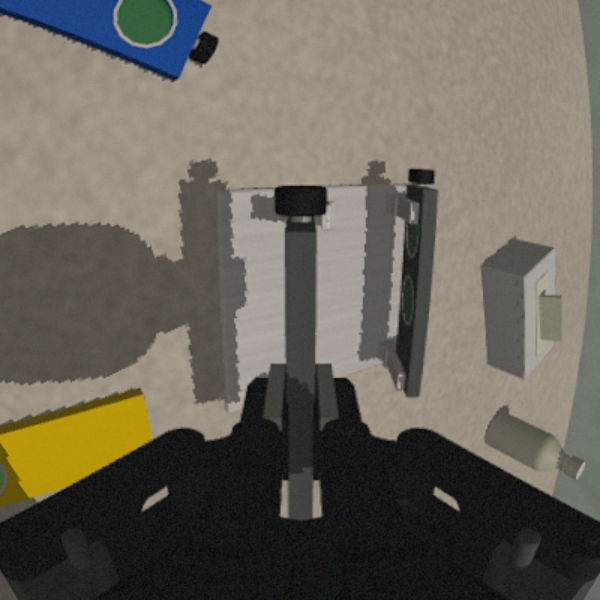

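Run:
```python
from h import *
import pickle
s,m=pickle.load(open("w7.pkl","rb"))
T=s["tool_rot"];p=s["ee_pos"]
# slider point (x,y,z) in tool: x=y+oy, y=x, z=-(z-d)
for d in (.008,.010,.013):
  for oy in (-.002,0,.002):
    X=np.array([[sy+oy,sx,-(sz-d)] for sx,sy,sz in [(-.004,.06,.04),(.004,.06,.04),(-.004,-.06,.04),(.004,-.06,.04)]])
    print(d,oy,((proj(m,X@T.T+p,True)-[120,0])*1.5).round(1).tolist())
a=cv2.imread("pics/w7.png"); cv2.imwrite("pics/c7.png",np.hstack([cv2.resize(a[170:270,250:350],None,fx=3.9,fy=3.9),cv2.resize(a[450:550,250:350],None,fx=3.9,fy=3.9)]))
print(SL.T@(np.array([.4714,.2869,.0342])-SO))
```

```text
0.008 -0.002 [[285.8, 237.5], [319.2, 237.5], [290.5, 573.7], [312.7, 573.6]]
0.008 0 [[285.8, 229.3], [319.3, 229.3], [290.5, 570.4], [312.8, 570.4]]
0.008 0.002 [[285.7, 221.0], [319.3, 221.0], [290.4, 567.1], [312.9, 567.1]]
0.01 -0.002 [[286.1, 236.0], [318.9, 236.0], [290.6, 569.6], [312.6, 569.6]]
0.01 0 [[286.0, 227.9], [318.9, 227.9], [290.5, 566.3], [312.6, 566.3]]
0.01 0.002 [[286.0, 219.8], [319.0, 219.8], [290.5, 563.0], [312.7, 563.0]]
0.013 -0.002 [[286.4, 233.9], [318.4, 233.9], [290.7, 563.6], [312.4, 563.6]]
0.013 0 [[286.4, 226.0], [318.4, 226.0], [290.7, 560.3], [312.5, 560.3]]
0.013 0.002 [[286.3, 218.1], [318.5, 218.1], [290.6, 557.0], [312.6, 557.0]]
[0.0002 0.0014 0.0117]
```

View pics/c7.png

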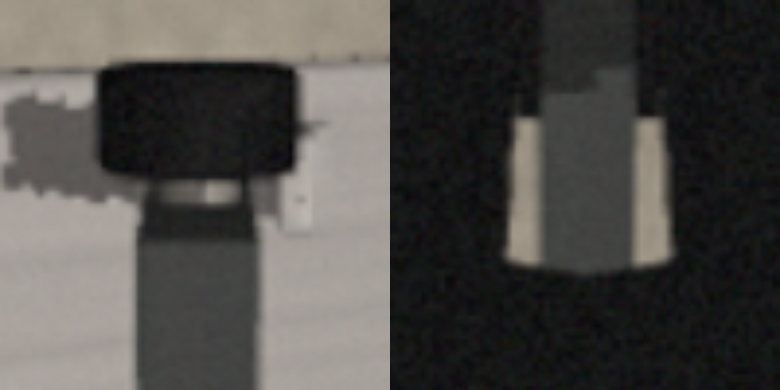

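Run:
```python
from h import *
from cell import env
s=env.state()
a=plan(s,[0.43,0.25,0.16],s["tool_rot"],3,0.03)
b=plan(s,[0.518,-0.0353,0.12],NAT,14,0.03,start=a)
```

```text
[[[-0.305,0.325,-0.306],[-0.0,0.0,0.0],0.03],[[-0.305,0.324,-0.307],[-0.0,0.0,0.0],0.03],[[-0.306,0.325,-0.306],[-0.0,0.0,0.0],0.03]]
end err [ 0. -0.  0.] 5.322785089638228e-15
[[[-0.368,0.145,0.17],[0.0069,0.0008,-0.0026],0.03],[[-0.37,0.146,0.163],[0.0069,0.0008,-0.0026],0.03],[[-0.375,0.146,0.154],[0.0069,0.0008,-0.0026],0.03],[[-0.377,0.148,0.145],[0.0069,0.0008,-0.0026],0.03],[[-0.38,0.147,0.138],[0.0069,0.0008,-0.0026],0.03],[[-0.383,0.146,0.129],[0.0069,0.0008,-0.0026],0.03],[[-0.387,0.146,0.121],[0.0069,0.0008,-0.0026],0.03],[[-0.389,0.144,0.112],[0.0069,0.0008,-0.0026],0.03],[[-0.392,0.143,0.105],[0.0069,0.0008,-0.0026],0.03],[[-0.395,0.141,0.096],[0.0069,0.0008,-0.0026],0.03],[[-0.398,0.138,0.089],[0.0069,0.0008,-0.0026],0.03],[[-0.401,0.135,0.08],[0.0069,0.0008,-0.0026],0.03],[[-0.403,0.133,0.072],[0.0069,0.0008,-0.0026],0.03],[[-0.405,0.128,0.065],[0.0069,0.0008,-0.0026],0.03]]
end err [-0.  0.  0.] 0.16981826353979118
```

>>> apply_moves(deltas=[[[-0.305, 0.325, -0.306], [0, 0, 0], 0.03], [[-0.305, 0.324, -0.307], [0, 0, 0], 0.03], [[-0.306, 0.325, -0.306], [0, 0, 0], 0.03], [[-0.368, 0.145, 0.17], [0.0069, 0.0008, -0.0026], 0.03], [[-0.37, 0.146, 0.163], [0.0069, 0.0008, -0.0026], 0.03], [[-0.375, 0.146, 0.154], [0.0069, 0.0008, -0.0026], 0.03], [[-0.377, 0.148, 0.145], [0.0069, 0.0008, -0.0026], 0.03], [[-0.38, 0.147, 0.138], [0.0069, 0.0008, -0.0026], 0.03]])

```text
time: 11.5
ee_pos: [0.4616, 0.1452, 0.1446]
tool_rot: [[0.151, 0.915, 0.374], [0.988, -0.133, -0.074], [-0.018, 0.38, -0.925]]
contact_force: [0.9, -0.6, -1.5]
gripper_width: 0.0071
```

>>> apply_moves(deltas=[[[-0.383, 0.146, 0.129], [0.0069, 0.0008, -0.0026], 0.03], [[-0.387, 0.146, 0.121], [0.0069, 0.0008, -0.0026], 0.03], [[-0.389, 0.144, 0.112], [0.0069, 0.0008, -0.0026], 0.03], [[-0.392, 0.143, 0.105], [0.0069, 0.0008, -0.0026], 0.03], [[-0.395, 0.141, 0.096], [0.0069, 0.0008, -0.0026], 0.03], [[-0.398, 0.138, 0.089], [0.0069, 0.0008, -0.0026], 0.03], [[-0.401, 0.135, 0.08], [0.0069, 0.0008, -0.0026], 0.03], [[-0.403, 0.133, 0.072], [0.0069, 0.0008, -0.0026], 0.03], [[-0.405, 0.128, 0.065], [0.0069, 0.0008, -0.0026], 0.03], [[0, 0, 0], [0, 0, 0], 0.03]])

```text
time: 12.5
ee_pos: [0.519, -0.0421, 0.1183]
tool_rot: [[0.007, 1.0, -0.001], [1.0, -0.007, -0.004], [-0.004, -0.001, -1.0]]
contact_force: [-0.7, -0.4, -0.8]
gripper_width: 0.0074
```

Run:
```python
from h import *
from cell import env
import pickle
s=env.state(); m=env.camera_model("wrist"); im=env.camera("wrist"); print(s["time"],s["ee_pos"],s["joint_pos"],s["contact_force"],s["gripper_width"])
print(delta(s,[0.518,-0.0353,0.12],NAT))
pickle.dump((s,m),open("w8.pkl","wb"))
cv2.imwrite("pics/w8.png",cv2.resize(im[:,120:520,::-1],None,fx=1.5,fy=1.5))
for c in("top","scene"):
    i=env.camera(c); cv2.imwrite(f"pics/{c}8.png",i[:,:,::-1])
i=cv2.imread("pics/scene8.png"); cv2.imwrite("pics/c8.png",cv2.resize(i[120:240,180:340],None,fx=4.6,fy=4.6,interpolation=cv2.INTER_CUBIC))
```

```text
12.5 [ 0.519  -0.0421  0.1183] [ 0.2853  0.365  -0.3068  1.7467  0.1294  1.0506 -0.0743] [-0.7226 -0.4439 -0.8086] 0.007429219454700741
(array([ 0.0068, -0.0011, -0.0017]), array([-0.0787,  0.242 , -0.4087]))
```

View pics/w8.png

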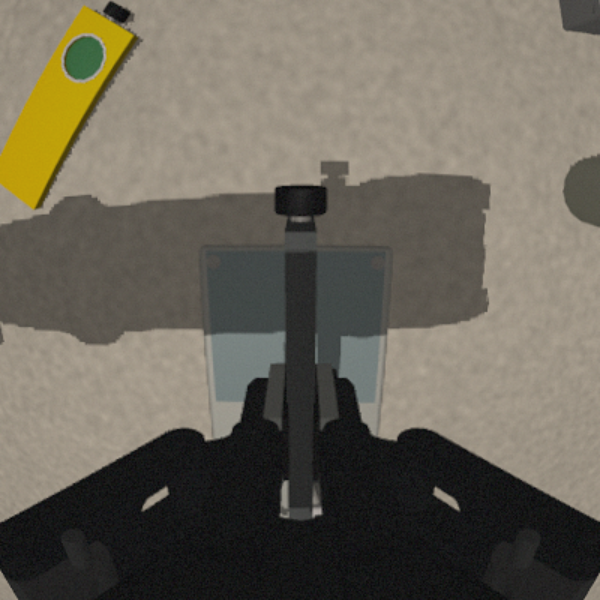

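View pics/c8.png

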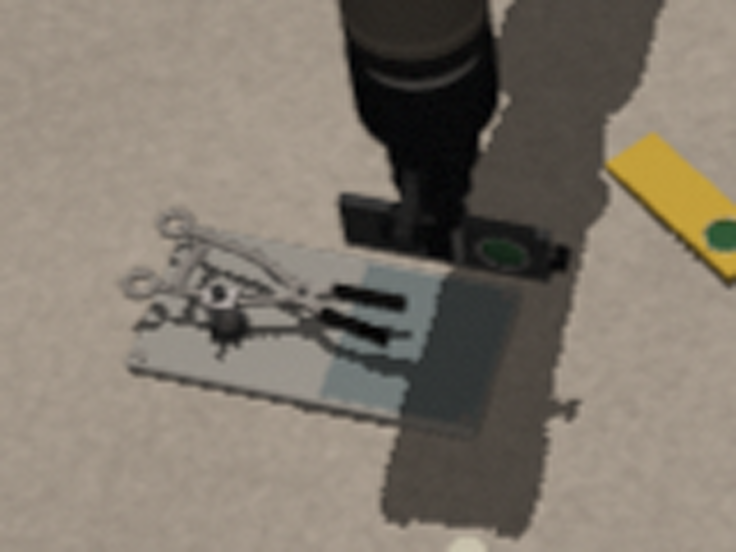

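Run:
```python
from h import *
import pickle
s,m=pickle.load(open("w8.pkl","rb"))
for p in [(202,248),(391,248),(212,437),(379,437)]: print(onz(m,(p[0]/1.5+120,p[1]/1.5),.01,True))
from cell import env
s=env.state(); print(s["ee_pos"])
```

```text
[ 0.4644 -0.0156  0.01  ]
[ 0.5695 -0.0163  0.01  ]
[ 0.4602 -0.1411  0.01  ]
[ 0.5699 -0.1416  0.01  ]
[ 0.5173 -0.0361  0.1193]
```

>>> apply_moves(deltas=[[[0.01, 0.01, 0.28], [0, 0, 0], 0.03], [[0, 0, 0.3], [0, 0, 0], 0.03], [[0, 0, 0.3], [0, 0, 0], 0.03], [[0, 0, 0.27], [0, 0, 0], 0.03], [[0, 0, 0], [0, 0, 0], 0.03], [[0, 0, 0], [0, 0, 0], 0.03]])

```text
time: 13.25
ee_pos: [0.5186, -0.0357, 0.0629]
tool_rot: [[-0.001, 1.0, 0.001], [1.0, 0.001, -0.002], [-0.002, 0.001, -1.0]]
contact_force: [0.2, -0.2, -0.9]
gripper_width: 0.0069
```

Run:
```python
from h import *
from cell import env
s=env.state(); m=env.camera_model("wrist"); print(s["ee_pos"],s["tool_rot"])
print(delta(s,[0.518,-0.0353,0.06],NAT))
a=env.camera("scene")[:,:,::-1]; b=env.camera("top")[:,:,::-1]
cv2.imwrite("pics/c9.png",np.vstack([cv2.resize(a[150:220,190:320],None,fx=4.6,fy=4.6,interpolation=cv2.INTER_CUBIC),cv2.resize(b[165:225,330:460],None,fx=4.6,fy=4.6,interpolation=cv2.INTER_CUBIC)])[:600])
```

```text
[ 0.5186 -0.0357  0.0629] [[-0.001   1.      0.001 ]
 [ 1.      0.001  -0.0017]
 [-0.0017  0.001  -1.    ]]
(array([ 0.0004, -0.0006,  0.0029]), array([0.055 , 0.0952, 0.0596]))
```

View pics/c9.png

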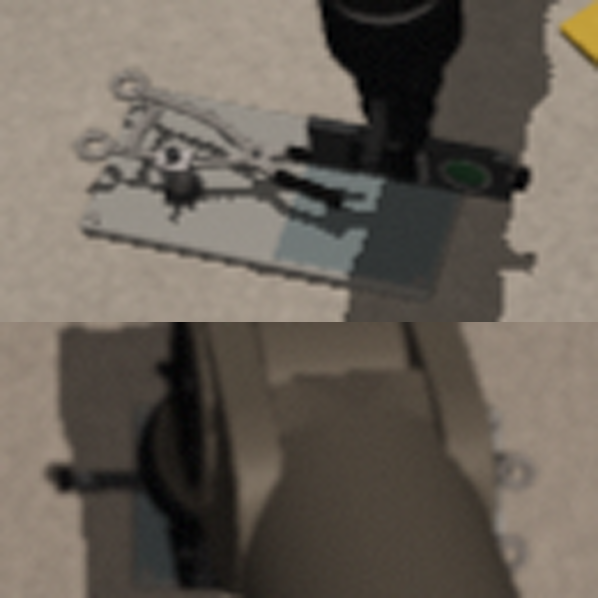

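>>> apply_moves(deltas=[[[0.006, -0.01, 0.1], [0, 0, 0], 0.03], [[0, 0, 0.1], [0, 0, 0], 0.03], [[0, 0, 0.1], [0, 0, 0], 0.03], [[0, 0, 0.1], [0, 0, 0], 0.03], [[0, 0, 0], [0, 0, 0], 0.03]])

```text
time: 13.85
ee_pos: [0.5175, -0.0362, 0.0418]
tool_rot: [[0.0, 1.0, -0.001], [1.0, -0.0, -0.002], [-0.002, -0.001, -1.0]]
contact_force: [-0.0, -0.0, -0.8]
gripper_width: 0.0073
```

>>> apply_moves(deltas=[[[0, 0, 0.1], [0, 0, 0], 0.03], [[0, 0, 0.1], [0, 0, 0], 0.03], [[0, 0, 0.08], [0, 0, 0], 0.03], [[0, 0, 0], [0, 0, 0], 0.03]])

```text
time: 14.25
ee_pos: [0.5178, -0.0362, 0.0281]
tool_rot: [[-0.0, 1.0, -0.0], [1.0, 0.0, -0.002], [-0.002, -0.0, -1.0]]
contact_force: [0.6, 0.4, -1.5]
gripper_width: 0.0067
```

Run:
```python
from h import *
from cell import env
s=env.state(); print(s["ee_pos"],s["contact_force"])
a=env.camera("scene")[:,:,::-1]
cv2.imwrite("pics/c10.png",cv2.resize(a[150:225,190:320],None,fx=6,fy=6,interpolation=cv2.INTER_CUBIC))
```

```text
[ 0.5178 -0.0362  0.0281] [ 0.5952  0.3631 -1.5405]
```

View pics/c10.png

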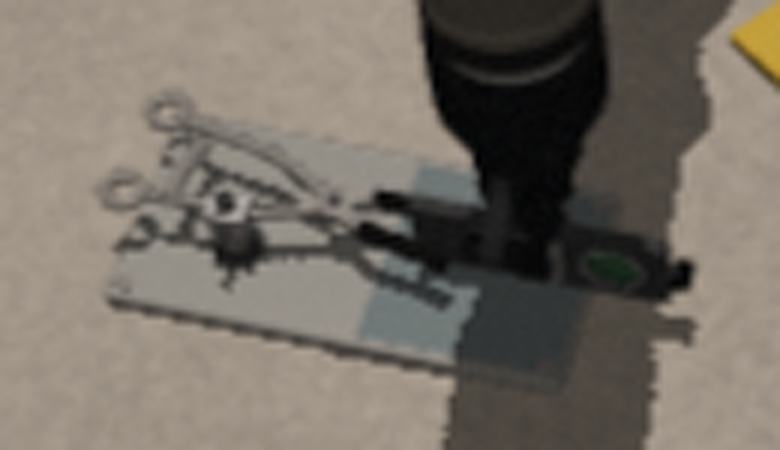

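The plate is now between the open jaws. Next I nudge it towards the fixed jaw until it touches.

>>> apply_moves(deltas=[[[0, -0.02, 0], [0, 0, 0], 0.03], [[0, -0.02, 0], [0, 0, 0], 0.03], [[0, 0, 0], [0, 0, 0], 0.03]])

```text
time: 14.6
ee_pos: [0.5164, -0.0362, 0.029]
tool_rot: [[0.0, 1.0, 0.002], [1.0, -0.0, -0.002], [-0.002, 0.002, -1.0]]
contact_force: [-0.6, 1.0, -0.7]
gripper_width: 0.007
```

>>> apply_moves(deltas=[[[0, -0.02, 0], [0, 0, 0], 0.03], [[0, 0, 0], [0, 0, 0], 0.03]])

```text
time: 14.8
ee_pos: [0.5163, -0.0362, 0.0292]
tool_rot: [[-0.0, 1.0, 0.003], [1.0, 0.0, -0.002], [-0.002, 0.003, -1.0]]
contact_force: [1.8, 0.5, -1.7]
gripper_width: 0.0072
```

>>> apply_moves(deltas=[[[0, -0.02, 0], [0, 0, 0], 0.03], [[0, 0, 0], [0, 0, 0], 0.03]])

```text
time: 15.0
ee_pos: [0.5161, -0.0362, 0.0293]
tool_rot: [[-0.0, 1.0, 0.005], [1.0, 0.0, -0.002], [-0.002, 0.005, -1.0]]
contact_force: [5.0, -0.3, -3.3]
gripper_width: 0.0069
```

>>> apply_moves(deltas=[[[0, 0.05, 0.03], [0, 0, 0], 0.03], [[0, 0, 0.03], [0, 0, 0], 0.03], [[0, 0, 0], [0, 0, 0], 0.03]])

```text
time: 15.3
ee_pos: [0.5163, -0.0362, 0.0254]
tool_rot: [[0.0, 1.0, -0.0], [1.0, -0.0, -0.002], [-0.002, -0.0, -1.0]]
contact_force: [1.3, -0.3, -1.6]
gripper_width: 0.0073
```

>>> apply_moves(deltas=[[[0, 0, 0.03], [0, 0, 0], 0.03], [[0, 0, 0], [0, 0, 0], 0.03]])

```text
time: 15.5
ee_pos: [0.5163, -0.0362, 0.024]
tool_rot: [[0.0, 1.0, -0.0], [1.0, -0.0, -0.002], [-0.002, -0.0, -1.0]]
contact_force: [0.6, -0.5, -1.9]
gripper_width: 0.007
```

>>> apply_moves(deltas=[[[0, 0, 0.03], [0, 0, 0], 0.03], [[0, 0, 0], [0, 0, 0], 0.03]])

```text
time: 15.7
ee_pos: [0.5164, -0.0362, 0.0225]
tool_rot: [[0.0, 1.0, 0.0], [1.0, -0.0, -0.002], [-0.002, 0.0, -1.0]]
contact_force: [-0.6, 1.0, -0.5]
gripper_width: 0.007
```

>>> apply_moves(deltas=[[[0, 0.006, 0.02], [0, 0, 0], 0.03], [[0, 0, 0], [0, 0, 0], 0.03]])

```text
time: 15.9
ee_pos: [0.517, -0.0362, 0.0217]
tool_rot: [[0.0, 1.0, 0.001], [1.0, -0.0, -0.002], [-0.002, 0.001, -1.0]]
contact_force: [-0.2, 0.3, -0.5]
gripper_width: 0.007
```

>>> apply_moves(deltas=[[[0, 0, 0.02], [0, 0, 0], 0.03], [[0, 0, 0], [0, 0, 0], 0.03]])

```text
time: 16.1
ee_pos: [0.5173, -0.0362, 0.0209]
tool_rot: [[-0.0, 1.0, 0.001], [1.0, 0.0, -0.002], [-0.002, 0.001, -1.0]]
contact_force: [-0.0, 0.2, -0.8]
gripper_width: 0.007
```

>>> apply_moves(deltas=[[[0, 0, 0.02], [0, 0, 0], 0.03], [[0, 0, 0], [0, 0, 0], 0.03]])

```text
time: 16.3
ee_pos: [0.5174, -0.0362, 0.0208]
tool_rot: [[0.0, 1.0, 0.001], [1.0, -0.0, -0.002], [-0.002, 0.001, -1.0]]
contact_force: [-2.3, 0.4, 5.0]
gripper_width: 0.0068
```

>>> apply_moves(deltas=[[[0, -0.01, -0.01], [0, 0, 0], 0.03], [[0, 0, 0], [0, 0, 0], 0.03], [[0, 0, 0], [0, 0, 0], 0.1], [[0, 0, 0], [0, 0, 0], 0.2], [[0, 0, 0], [0, 0, 0], 0.26], [[0, 0, 0], [0, 0, 0], 0.26]])

```text
time: 16.9
ee_pos: [0.5166, -0.0362, 0.0201]
tool_rot: [[0.0, 1.0, 0.001], [1.0, -0.0, -0.002], [-0.002, 0.001, -1.0]]
contact_force: [0.3, 0.9, -0.1]
gripper_width: 0.0224
```

Run:
```python
from h import *
from cell import env
s=env.state(); print(s["ee_pos"],s["contact_force"],s["gripper_width"])
a=env.camera("scene")[:,:,::-1]; w=env.camera("wrist")[:,:,::-1]
cv2.imwrite("pics/c11.png",np.hstack([cv2.resize(a[150:225,210:310],None,fx=4,fy=4,interpolation=cv2.INTER_CUBIC),w[100:400,170:470]]))
```

```text
[ 0.5166 -0.0362  0.0201] [ 0.2649  0.8711 -0.1209] 0.022410365244845132
```

View pics/c11.png

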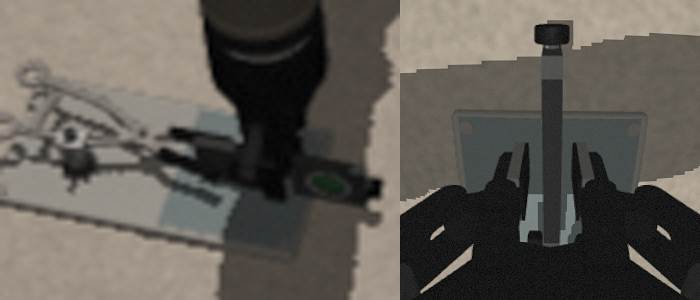

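>>> apply_moves(deltas=[[[0, 0, -0.1], [0, 0, 0], 0.26], [[0, 0, -0.3], [0, 0, 0], 0.26], [[0, 0, -0.5], [0, 0, 0], 0.26], [[0, 0, -0.7], [0, 0, 0], 0.26], [[0, 0, -0.7], [0, 0, 0], 0.26], [[-0.2, 0, -0.5], [0, 0, 0], 0.5], [[-0.6, 0, 0], [0, 0, 0], 1], [[-0.6, 0, 0], [0, 0, 0], 1], [[-0.6, 0, 0], [0, 0, 0], 1], [[-0.6, 0, 0], [0, 0, 0], 1]])

```text
time: 18.0
ee_pos: [0.5165, -0.167, 0.1612]
tool_rot: [[-0.0, 1.0, 0.002], [1.0, 0.0, -0.002], [-0.002, 0.002, -1.0]]
contact_force: [1.3, -0.1, -0.2]
gripper_width: 0.0853
```

>>> apply_moves(deltas=[[[-0.5, 0, 0], [0, 0, 0], 1], [[-0.3, 0, 0], [0, 0, 0], 1], [[0, 0, 0], [0, 0, 0], 1], [[0, 0, 0], [0, 0, 0], 1]])

```text
time: 18.4
ee_pos: [0.5168, -0.2044, 0.1607]
tool_rot: [[-0.001, 1.0, 0.001], [1.0, 0.001, -0.0], [-0.0, 0.001, -1.0]]
contact_force: [-0.5, 0.5, 0.1]
gripper_width: 0.0853
```

Run:
```python
from h import *
from cell import env
import pickle
s=env.state(); m=env.camera_model("wrist"); im=env.camera("wrist"); print(s["time"],s["ee_pos"],s["tool_rot"],s["joint_pos"],s["gripper_width"])
pickle.dump((s,m),open("w12.pkl","wb"))
cv2.imwrite("pics/w12.png",cv2.resize(im[:,140:500,::-1],None,fx=1.5,fy=1.5))
for t in("moving_ring","fixed_ring"):
    for d in env.place_of("wrist",t)[:2]: print(t,d["pixel"],round(d["conf"],2),onz(m,d["pixel"],.0375,True))
```

```text
18.4 [ 0.5168 -0.2044  0.1607] [[-0.0009  1.      0.0014]
 [ 1.      0.0009 -0.0003]
 [-0.0003  0.0014 -1.    ]] [ 0.5258  0.3827 -0.2403  1.6003  0.0965  1.1688  0.2655] 0.08526947069163913
moving_ring [279.3, 218.1] 0.74 [ 0.4793 -0.2308  0.0375]
moving_ring [319.3, 51.9] 0.34 [ 0.5161 -0.0832  0.0375]
fixed_ring [333.9, 221.8] 0.95 [ 0.5298 -0.2343  0.0375]
```

View pics/w12.png

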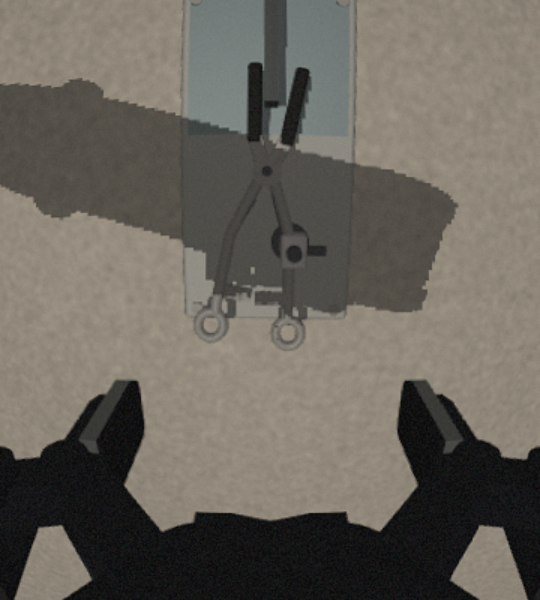

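Run:
```python
from h import *
import pickle
s,m=pickle.load(open("w12.pkl","rb"))
for n,p,z in [("mring",(211,323),.0375),("fring",(288,332.5),.0375),("pivot",(267,171),.042),("tipF",(256,63),.0425),("tipM",(302,69),.0425),("plainendTop",(272,104),.05),("sliderL",(265,50),.05),("sliderR",(286,50),.05)]:
    print(n,onz(m,(p[0]/1.5+140,p[1]/1.5),z,True))
```

```text
mring [ 0.4807 -0.228   0.0375]
fring [ 0.528  -0.2342  0.0375]
pivot [ 0.5151 -0.1365  0.042 ]
tipF [ 0.5091 -0.0754  0.0425]
tipM [ 0.5342 -0.0787  0.0425]
plainendTop [ 0.5178 -0.0997  0.05  ]
sliderL [ 0.514  -0.0695  0.05  ]
sliderR [ 0.5252 -0.0695  0.05  ]
```

>>> apply_moves(deltas=[[[-0.28, -0.12, 0.2], [0, 0, 0], 1], [[-0.27, -0.12, 0.5], [0, 0, 0], 1], [[0, 0, 0.5], [0, 0, 0], 1], [[0, 0, 0.5], [0, 0, 0], 1], [[0, 0, 0.2], [0, 0, 0], 1], [[0, 0, 0], [0, 0, 0], 1], [[0, 0, 0], [0, 0, 0], 1]])

```text
time: 19.25
ee_pos: [0.5052, -0.2339, 0.0663]
tool_rot: [[-0.0, 1.0, 0.002], [1.0, 0.0, -0.002], [-0.002, 0.002, -1.0]]
contact_force: [0.9, -0.0, 0.6]
gripper_width: 0.0856
```

Run:
```python
from h import *
from cell import env
s=env.state(); m=env.camera_model("wrist"); im=env.camera("wrist"); print(s["time"],s["ee_pos"])
cv2.imwrite("pics/w13.png",cv2.resize(im[:,140:500,::-1],None,fx=1.5,fy=1.5))
for t in("moving_ring","fixed_ring"):
    for d in env.place_of("wrist",t)[:2]: print(t,d["pixel"],round(d["conf"],2),onz(m,d["pixel"],.0375,True))
```

```text
19.25 [ 0.5052 -0.2339  0.0663]
moving_ring [279.5, 228.4] 0.97 [ 0.4808 -0.2296  0.0375]
fixed_ring [359.5, 235.9] 0.78 [ 0.5292 -0.2347  0.0375]
fixed_ring [277.3, 228.9] 0.36 [ 0.4794 -0.23    0.0375]
```

View pics/w13.png

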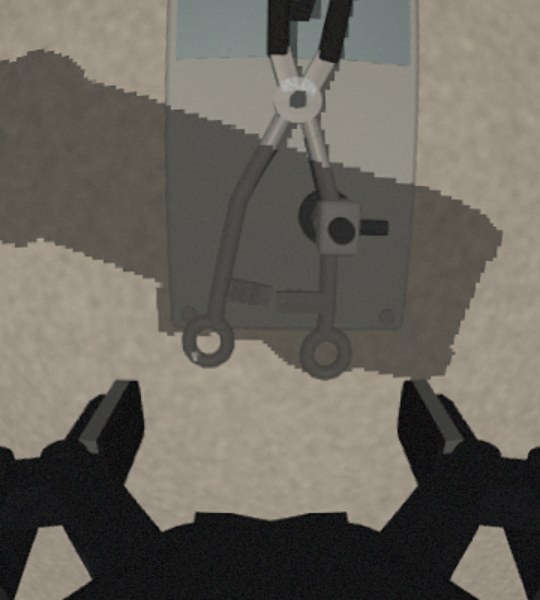

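>>> apply_moves(deltas=[[[0.03, 0, 0.2], [0, 0, 0], 1], [[0, 0, 0.2], [0, 0, 0], 1], [[0, 0, 0.2], [0, 0, 0], 1], [[0, 0, 0.2], [0, 0, 0], 1], [[0, 0, 0.2], [0, 0, 0], 1], [[0, 0, 0], [0, 0, 0], 1]])

```text
time: 20.0
ee_pos: [0.5031, -0.2316, 0.0135]
tool_rot: [[0.0, 1.0, -0.003], [1.0, -0.0, -0.0], [-0.0, -0.003, -1.0]]
contact_force: [-0.9, -0.2, -1.0]
gripper_width: 0.0854
```

Run:
```python
from h import *
from cell import env
s=env.state(); im=env.camera("wrist"); print(s["time"],s["ee_pos"],s["contact_force"])
cv2.imwrite("pics/w14.png",cv2.resize(im[:,140:500,::-1],None,fx=1.5,fy=1.5))
```

```text
20.0 [ 0.5031 -0.2316  0.0135] [-0.8538 -0.2046 -0.9921]
```

View pics/w14.png

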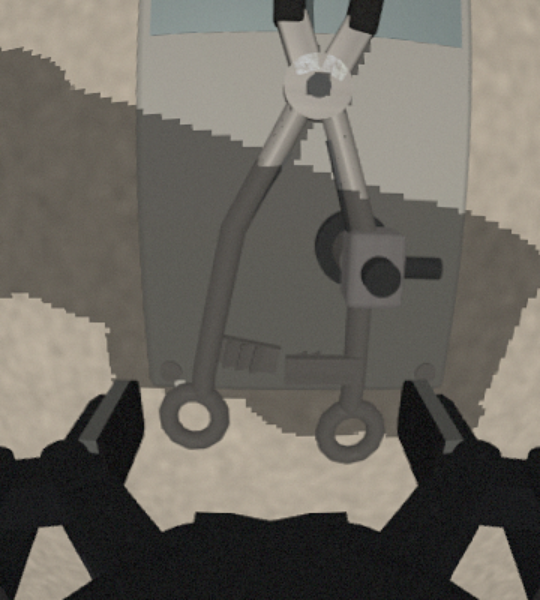

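>>> apply_moves(deltas=[[[0, 0, -0.04], [0, 0, 0], 0.9], [[0, 0, 0], [0, 0, 0], 0.85], [[0, 0, 0], [0, 0, 0], 0.83], [[0, 0, 0], [0, 0, 0], 0.83]])

```text
time: 20.45
ee_pos: [0.5049, -0.2324, 0.0181]
tool_rot: [[0.0, 1.0, 0.002], [1.0, -0.0, -0.002], [-0.002, 0.002, -1.0]]
contact_force: [-1.6, -0.7, 0.7]
gripper_width: 0.0707
```

>>> apply_moves(deltas=[[[0, 0.03, 0], [0, 0, 0], 0.8], [[0, 0.03, 0], [0, 0, 0], 0.77], [[0, 0.03, 0], [0, 0, 0], 0.74], [[0, 0, 0], [0, 0, 0], 0.74]])

```text
time: 20.85
ee_pos: [0.5089, -0.2326, 0.0175]
tool_rot: [[0.0, 1.0, 0.0], [1.0, -0.0, -0.002], [-0.002, 0.0, -1.0]]
contact_force: [-3.6, 0.0, -0.5]
gripper_width: 0.0633
```

>>> apply_moves(deltas=[[[0, 0.025, 0], [0, 0, 0], 0.71], [[0, 0.025, 0], [0, 0, 0], 0.68], [[0, 0.025, 0], [0, 0, 0], 0.65], [[0, 0.025, 0], [0, 0, 0], 0.62], [[0, 0, 0], [0, 0, 0], 0.62]])

```text
time: 21.35
ee_pos: [0.5132, -0.2324, 0.0173]
tool_rot: [[0.0, 1.0, -0.001], [1.0, -0.0, -0.002], [-0.002, -0.001, -1.0]]
contact_force: [-4.8, -1.0, 0.8]
gripper_width: 0.0536
```

Run:
```python
from h import *
from cell import env
s=env.state(); im=env.camera("wrist"); print(s["time"],s["ee_pos"],s["contact_force"])
cv2.imwrite("pics/w15.png",cv2.resize(im[:,140:500,::-1],None,fx=1.5,fy=1.5))
```

```text
21.35 [ 0.5132 -0.2324  0.0173] [-4.7623 -0.979   0.773 ]
```

View pics/w15.png

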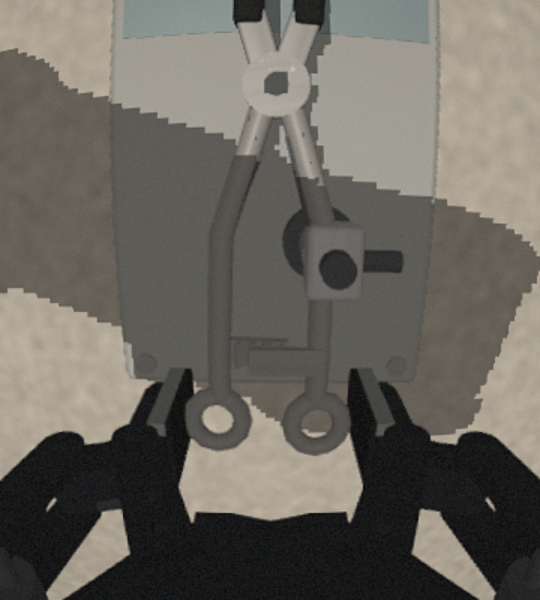

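>>> apply_moves(deltas=[[[0, 0.02, 0], [0, 0, 0], 0.6], [[0, 0.02, 0], [0, 0, 0], 0.58], [[0, 0.01, 0], [0, 0, 0], 0.56], [[0, 0, 0], [0, 0, 0], 0.54], [[0, 0, 0], [0, 0, 0], 0.54]])

```text
time: 21.9
ee_pos: [0.5151, -0.2327, 0.0174]
tool_rot: [[0.0, 1.0, -0.002], [1.0, -0.0, -0.002], [-0.002, -0.002, -1.0]]
contact_force: [-5.9, -2.3, 2.1]
gripper_width: 0.0463
```

Run:
```python
from h import *
from cell import env
s=env.state(); im=env.camera("wrist"); print(s["time"],s["ee_pos"],s["contact_force"],s["gripper_width"])
cv2.imwrite("pics/w16.png",cv2.resize(im[:,140:500,::-1],None,fx=1.5,fy=1.5))
```

```text
21.9 [ 0.5151 -0.2327  0.0174] [-5.8946 -2.296   2.1234] 0.04633962783826025
```

View pics/w16.png

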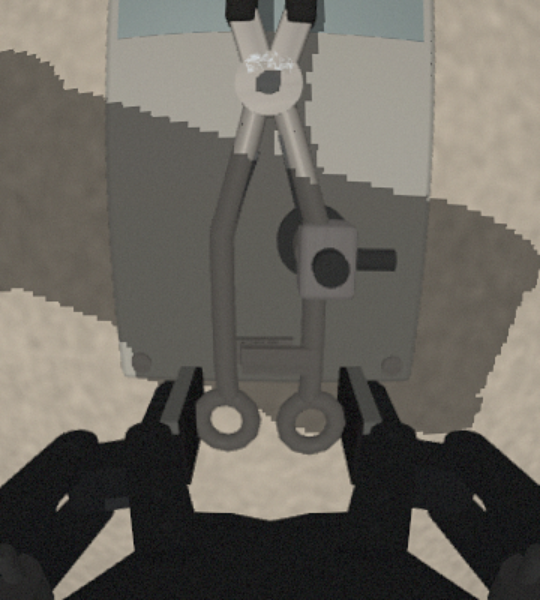

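>>> apply_moves(deltas=[[[0, 0.02, 0], [0, 0, 0], 0.53], [[0, 0.01, 0], [0, 0, 0], 0.515], [[0, 0, 0], [0, 0, 0], 0.505], [[0, 0, 0], [0, 0, 0], 0.505]])

```text
time: 22.35
ee_pos: [0.5165, -0.2326, 0.0174]
tool_rot: [[0.001, 1.0, -0.002], [1.0, -0.001, -0.002], [-0.002, -0.002, -1.0]]
contact_force: [-5.8, -1.5, 1.6]
gripper_width: 0.0431
```

>>> apply_moves(deltas=[[[0, 0, 0], [0, 0, 0], 0.54], [[0, 0, 0], [0, 0, 0], 0.57], [[0, -0.03, 0], [0, 0, 0], 0.62], [[0, -0.03, 0], [0, 0, 0], 0.7], [[0, -0.03, 0], [0, 0, 0], 0.75], [[0, 0, 0], [0, 0, 0], 0.75]])

```text
time: 22.95
ee_pos: [0.5144, -0.2318, 0.018]
tool_rot: [[-0.0, 1.0, 0.003], [1.0, 0.0, -0.002], [-0.002, 0.003, -1.0]]
contact_force: [-0.6, -0.1, -0.8]
gripper_width: 0.0638
```

Run:
```python
from h import *
from cell import env
s=env.state(); im=env.camera("wrist"); print(s["time"],s["ee_pos"],s["contact_force"],s["gripper_width"])
cv2.imwrite("pics/w17.png",cv2.resize(im[:,140:500,::-1],None,fx=1.5,fy=1.5))
```

```text
22.95 [ 0.5144 -0.2318  0.018 ] [-0.636  -0.0829 -0.7815] 0.06381261060090447
```

View pics/w17.png

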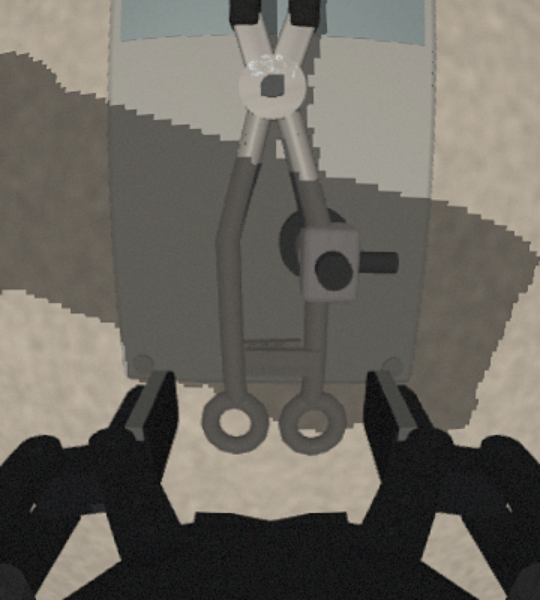

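The rings stay closed with the fingers clear, at (235,421) and (312,421), so the ratchet holds. I lift off and check.

>>> apply_moves(deltas=[[[0, 0, -0.1], [0, 0, 0], 0.75], [[0, 0, -0.4], [0, 0, 0], 0.75], [[0, 0, -0.7], [0, 0, 0], 0.75], [[0, 0, -0.7], [0, 0, 0], 0.75], [[0, 0, -0.7], [0, 0, 0], 0.75], [[0, 0, -0.4], [0, 0, 0], 0.75], [[0, 0, 0], [0, 0, 0], 0.75], [[0, 0, 0], [0, 0, 0], 0.75]])

```text
time: 23.8
ee_pos: [0.5136, -0.2319, 0.1678]
tool_rot: [[0.0, 1.0, 0.002], [1.0, -0.0, -0.002], [-0.002, 0.002, -1.0]]
contact_force: [-0.5, -0.2, -0.3]
gripper_width: 0.064
```

Run:
```python
from h import *
from cell import env
import pickle
s=env.state(); m=env.camera_model("wrist"); im=env.camera("wrist"); print(s["time"],s["ee_pos"])
pickle.dump((s,m),open("w18.pkl","wb"))
a=im[:,:,::-1]; cv2.imwrite("pics/w18.png",cv2.resize(a[0:260,220:440],None,fx=2.3,fy=2.3))
for t in("moving_ring","fixed_ring","plain_end","clamp_point"):
    for d in env.place_of("wrist",t)[:2]: print(t,d["pixel"],round(d["conf"],2),onz(m,d["pixel"],.0375,True))
a=env.camera("scene")[:,:,::-1]; cv2.imwrite("pics/s18.png",a); cv2.imwrite("pics/c18.png",cv2.resize(a[150:225,190:320],None,fx=6,fy=6,interpolation=cv2.INTER_CUBIC))
ms=env.camera_model("scene")
for t in("cleaner","tissue_box","other_slider"): print(t,[(d["pixel"],round(d["conf"],2)) for d in env.place_of("scene",t)[:2]])
```

```text
23.8 [ 0.5136 -0.2319  0.1678]
moving_ring [305.3, 189.7] 0.84 [ 0.5003 -0.2333  0.0375]
fixed_ring [339.1, 190.7] 0.7 [ 0.5313 -0.2342  0.0375]
plain_end [321.0, 40.1] 0.63 [ 0.5146 -0.0991  0.0375]
clamp_point [320.4, 21.5] 0.81 [ 0.5141 -0.0819  0.0375]
cleaner [([283.8, 261.2], 0.91)]
tissue_box [([342.9, 276.9], 0.93)]
other_slider [([385.6, 226.7], 0.65), ([279.9, 258.7], 0.26)]
```

View pics/w18.png

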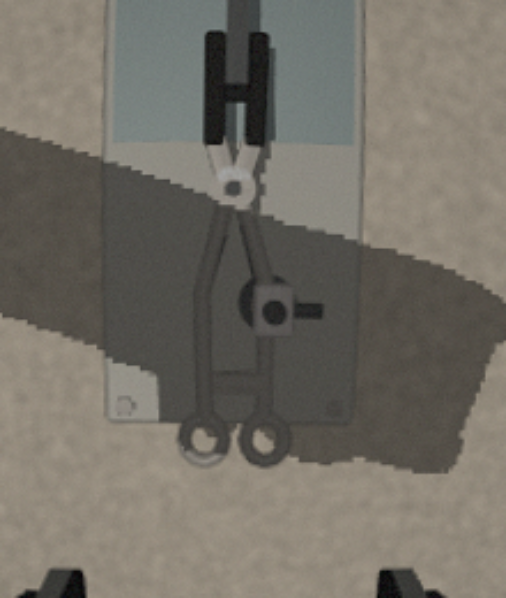

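View pics/c18.png

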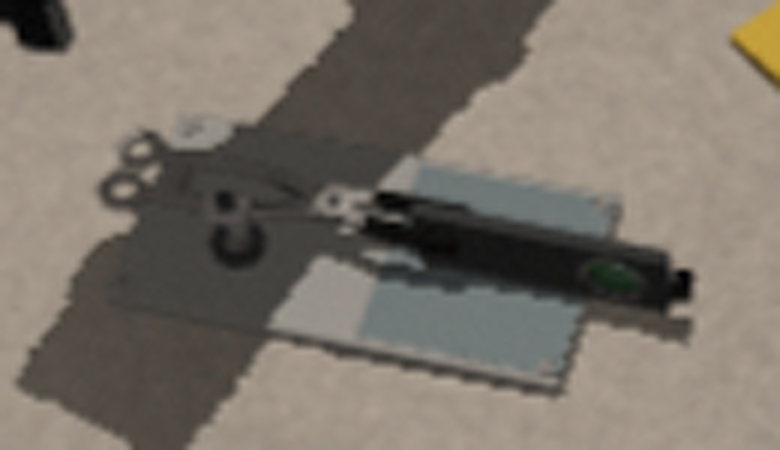

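Both jaws are on the plate. One view from above checks that it is upright and in line.

>>> apply_moves(deltas=[[[0.5, 0, 0], [0, 0, 0], 0.75], [[0.6, 0, 0], [0, 0, 0], 0.75], [[0.6, 0, 0], [0, 0, 0], 0.75], [[0.4, 0, 0], [0, 0, 0], 0.75], [[0, 0, 0], [0, 0, 0], 0.75], [[0, 0, 0], [0, 0, 0], 0.75]])

```text
time: 24.85
ee_pos: [0.5136, -0.1274, 0.1676]
tool_rot: [[-0.001, 1.0, 0.001], [1.0, 0.001, -0.003], [-0.003, 0.001, -1.0]]
contact_force: [-0.4, -0.5, 0.3]
gripper_width: 0.0641
```

Run:
```python
from h import *
from cell import env
import pickle
s=env.state(); m=env.camera_model("wrist"); im=env.camera("wrist"); print(s["time"],s["ee_pos"])
pickle.dump((s,m),open("w19.pkl","wb"))
big=cv2.resize(im[0:240,200:440,::-1],None,fx=2.5,fy=2.5,interpolation=cv2.INTER_CUBIC)
# overlay predicted upright slider, origin (x0,y0)
P=np.array([[x,y,z] for x in(-4,4) for y in(-60,60) for z in(0,40)])/1e3+[.5155,-.0385,.010]
for p in proj(m,P,True): cv2.circle(big,(int((p[0]-200)*2.5),int(p[1]*2.5)),2,(0,0,255),-1)
cv2.imwrite("pics/w19.png",big)
```

```text
24.85 [ 0.5136 -0.1274  0.1676]
```

View pics/w19.png

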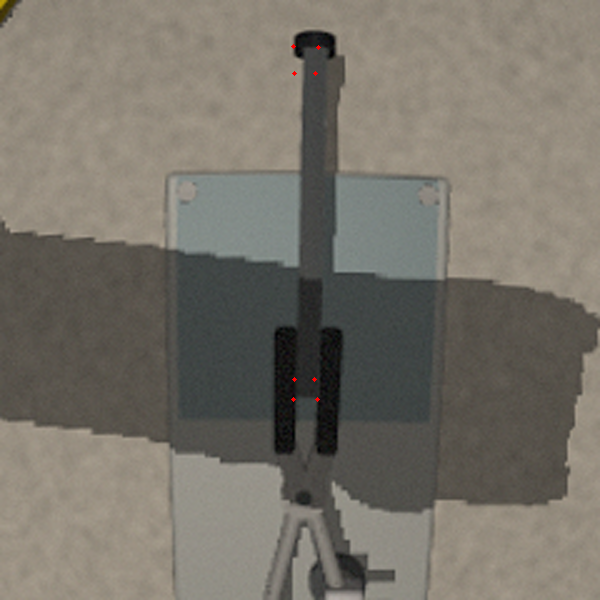

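Run:
```python
from h import *
from cell import env
im=env.camera("wrist")[:,:,::-1]; cv2.imwrite("pics/w20f.png",im)
big=np.hstack([cv2.resize(im[5:105,300:350],None,fx=6,fy=6,interpolation=cv2.INTER_CUBIC),cv2.resize(im[90:190,290:360],None,fx=6,fy=6,interpolation=cv2.INTER_CUBIC)])
big=np.clip(big.astype(float)*2,0,255).astype(np.uint8)
cv2.imwrite("pics/w20.png",big)
```

```text
(no output)
```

View pics/w20.png

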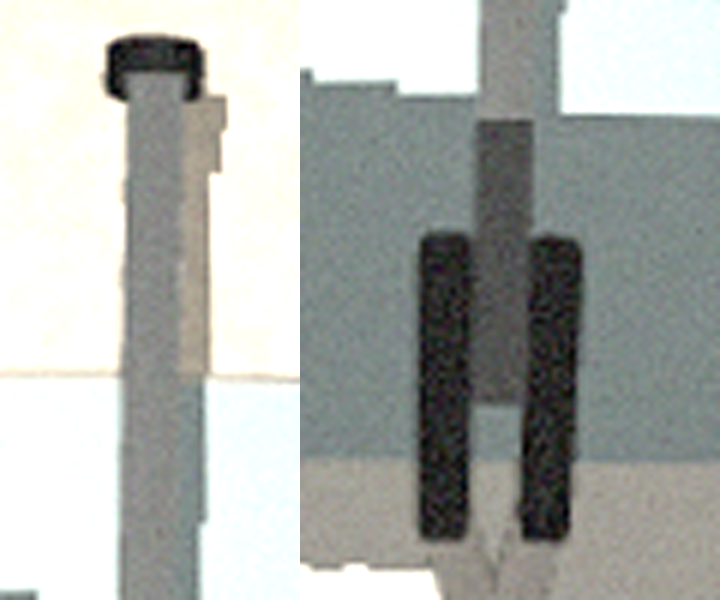

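Run:
```python
from cell import env
s=env.state(); print(s["time"],s["contact_force"]); print(env.close_job())
```

```text
24.95 [-0.01280476 -0.00585656 -0.43317509]
the job is handed in; nothing more can be done
None
```

The one-window slider is clamped in the forceps and the job was handed in at 24.95 s. The interface gave no verdict, so this rests on my own checks.

**What I did**
1. I pressed the outer half of the free ring down and followed it outwards until the forceps sprang open.
2. I lifted the one-window slider out of the near rack slot along its lean.
3. I lowered it between the open jaws, touched it lightly against the fixed jaw, backed off and set it on the base. First contact was at about 5 N, and I then let go.
4. I squeezed the rings to about 43 mm and opened the fingers. The ring gap then suggested the second tooth, but I did not measure the joint angle.

**What the last checks showed**
- **Ratchet:** the rings stayed closed with the fingers clear of them.
- **Clamping:** both jaws lie on the plate and its plain end is at about stand y 37–38 mm, roughly 24 mm inside the tips. I could not measure the clamping force.
- **Slider pose:** in line to about 1°. It looks upright; a strip along its right side in the view from above turned out to be only its shadow.
- **Bystanders:** the bottle, tissue box and other slider were found within about 3 px of their first pixel positions in the scene picture.
- **Robot:** it was touching nothing, with a residual force of about 0.4 N.

**One disagreement:** the jaw touch put the stand about 1–2 mm further in +x than the first camera measurements. I went by the touch.

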